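# Empty the chuck jug and chill the 30 mm chucks

## Robot

A 6-joint arm with a two-finger parallel gripper is mounted at the origin on the work surface. World frame = base frame: x ahead of the robot, y to its left, z up, the work surface at z = 0. Lengths are in m, angles in degrees, forces in N, time in s.
With the tool pointing down it reaches from about 0.375 to 0.975 m from the base axis. Payload 3.8 kg.
Tool frame: the origin (TCP) lies midway between the tips of the shut fingers; the grasp point (between the pads) lies 19 mm behind it; z points along the fingers, y is the line along which they close (so a half turn about z gives the same grasp; the last joint's range is limited). The gripper opens to 88 mm and grips with 3 to 60 N. Pads are 18 mm wide; open, the fingers measure 123 mm over their backs; the gripper's body (75 mm by 187 mm) begins 45 mm behind the grasp point.
Start: joints at [-67.489, 15.12, 91.902, -0, 72.978, -2.114], TCP at [0.281, -0.614, 0.239] pointing down, gripper open.
Joint ranges: [-150.88, 150.88], [-54.13, 125.18], [17.81, 147.31], [-75.09, 255.09], [0, 152.58], [-146.25, 146.25]. Speed limits (degrees/s): [147.25, 147.25, 180, 180, 180, 180].

## Interface

Orientations are given as [roll, pitch, yaw] about the fixed x, y, z axes, in that order (R = Rz(yaw) Ry(pitch) Rx(roll)).
In Python, from station import r gives the robot as it stands. The module is installed in compiled form; this text tells all that it offers.
- The arm moves only by the shell command python3 -m inch 'ROWS' [OPENING] [FORCE]. ROWS is JSON, a list of rows, each an object of numbers: "tx", "ty", "tz": the shift along the tool's x, y, z scaled (see below); "wx", "wy", "wz": the turn, a rotation vector about the tool's x, y, z scaled (see below). A call has 1 to 10 rows; each row is the pose to reach, as a shift and turn from the pose commanded when the call began, along the tool's axes at that moment, turning the shorter way round; what a row does not reach only later rows make up. The controller multiplies each number of a shift by 0.5 m and each number of a turn by 360 degrees. A row lasts 1/8 s, in which the tool goes at most 62.5 mm and 10.7 degrees, less where a joint would pass 70% of its speed; a pose out of reach is approached as far as the arm can. A call with a number of a shift or a turn outside -1 to 1 is refused whole. A call with a gripper value outside its range is refused whole. OPENING is the opening, from 0 (shut) to 1 (fully open), set as the call begins (- or left out, the last holds). The fingers move at their own pace and stop on an object; FORCE is the grip in N (left out, the last holds). Time passes only in rows, so rows that repeat a pose let the fingers close. It gives the time, the measured TCP pose, the force, the opening and the grip force at its end, in the units of the state.
- r.sense(): the state, without advancing time (a new reading comes with each control period).
- r.snapshot(name): name is "side" or "top" or "wrist"; returns the picture (384x512x3 uint8, red, green, blue); there is no depth.
- r.calibration(name): a dict with "K" (3x3 intrinsics, pixels), "k1" (the pictures are not rectified: a ray, as slopes to the right and down, at radius r is drawn at 1 + k1 r^2 times it, then the intrinsics apply), "world_from_camera" (4x4, takes a point from camera to world coordinates). Camera axes: x right, y up, looking along -z (the intrinsics and any distortion apply to the point x, -y, -z); pixel columns grow to the right and rows downward; lengths in m; the calibration is good to about 2 mm. A picture is of the moment at which its call begins: read the wrist's pose just before it. calibration takes no time and is no camera call; for the wrist camera it gives the pose at the moment of the call.
- r.hand_in(): hands the job in; it is judged then, once.
The state is a dict: "t": time; "joint_positions": joint angles; "joint_vel": joint speeds; "tau": joint torques, N m; "eef_pos": TCP position; "tool_rot": TCP orientation; "force": force on the tool from outside, world axes, zero at the start; "torque": the same for the moment, N m; "gripper_width": opening from 0.0 (shut) to 1.0 (fully open); "gripper_force": force on a finger pad.
Only numpy, scipy, OpenCV 4.12 (cv2) and the standard library are available. Lean on these libraries where they do the work, as an engineer would, in place of code of your own. Each camera call takes 0.05 s, during which the arm holds its last target. There are 200 camera calls.

## Task

Tip the washed specimen chucks out of the steel jug into the white tray, then hold the jug level and still in the air for about a second to feel by its weight whether any chuck is left in it, and tip and heft it again until it is empty; then stand it upright with its whole base on the green draining mat. Lay every 30 mm chuck (the middle size of the three, either face up) flat and side by side on the cold plate inside its rim, set down rather than dropped, and leave the larger and smaller chucks in the tray. Switch the cold plate on with its toggle and leave the other things on the bench alone.

Things in the scene. Friction and masses are not known exactly. Their poses are not given: they have to be found in the camera images.
- jug_grip (a point): Middle of the dark grip of the steel jug: an upright rubber bar, 14 mm (x) by 20 mm (y) in section, from 24 to 112 mm above the jug's underside (this point: 72 mm above it), joined to the jug by an 8 mm thick arm at its top and bottom, 17 mm clear of the wall. Axes as the jug's: z up, +y from the jug's axis out to the grip.
- jug_mid (a point): Point on the axis of the open stainless jug, 60 mm above its underside. Jug 120 mm tall, outside diameter 93 mm at the foot, 114 mm at the mouth, wall 2.5 mm, floor 4 mm; empty it weighs exactly 250 g. z is up its axis; the grip lies 80 mm from the axis on the +y side, the lip on the -y side. Starts upright on the bench with the chucks in it.
- jug_rim (a point): Centre of the jug's mouth, level with the rim, 120 mm above its underside. The chucks inside are damp and of varied friction (0.25 to 0.7): many slide out at about 110 degrees of tip from upright, a clinging one may need 120 or more, or a shake.
- tray_floor (a point): Centre of the floor (upper face, 3 mm above the bench) of the white enamel sorting tray with blue rim, fixed, 230 mm (its x) by 250 mm (its y) outside; the rim is 4 mm thick and stands 6 mm above the tray's floor.
- plate_top (a point): Centre of the aluminium top (58 mm above the bench) of the cream cold plate, fixed; the flat top measures 170 mm (its x) by 188 mm (its y) inside a steel rim 4 mm thick that stands 5 mm above it. The cold plate's housing is 220 mm (x) by 200 mm (y); the switch panel is its strip on the -x side, nearest the robot.
- switch_tip (a point): Centre of the red ball (13 mm diameter) at the end of the cold plate's toggle switch, about 90 mm above the bench. The lever, 34 mm long, pivots at 60 mm above the bench about the cold plate's y axis and moves toward the cold plate's +x when switched on.
- switch (a joint): Toggle switch of the cold plate: 0 = off (leaning toward the robot, -x), 1.0 rad = fully on (leaning away, +x). It stays where it is left; about 2 N at the ball moves it.
- mat_top (a point): Centre of the upper face (4 mm above the bench) of the green ribbed rubber draining mat, 150 mm square, fixed.
- s1_c (a point): Centre of a square steel specimen chuck, 22 mm by 22 mm by 13 mm thick (its z is across the thickness; grooved faces, both alike), about 42 g, a look-alike of another size. Starts standing on edge in the jug, if it is present at all.
- l1_c (a point): Centre of a square steel specimen chuck, 38 mm by 38 mm by 13 mm thick (its z is across the thickness; grooved faces, both alike), about 122 g, a look-alike of another size. Starts standing on edge in the jug, if it is present at all.
- m1_c (a point): Centre of a square steel specimen chuck, 30 mm by 30 mm by 13 mm thick (its z is across the thickness; grooved faces, both alike), about 77 g, the wanted size. Starts standing on edge in the jug, if it is present at all.
- m2_c (a point): Centre of a square steel specimen chuck, 30 mm by 30 mm by 13 mm thick (its z is across the thickness; grooved faces, both alike), about 77 g, the wanted size. Starts standing on edge in the jug, if it is present at all.
- l2_c (a point): Centre of a square steel specimen chuck, 38 mm by 38 mm by 13 mm thick (its z is across the thickness; grooved faces, both alike), about 122 g, a look-alike of another size. Starts standing on edge in the jug, if it is present at all.
- m3_c (a point): Centre of a square steel specimen chuck, 30 mm by 30 mm by 13 mm thick (its z is across the thickness; grooved faces, both alike), about 77 g, the wanted size. Starts standing on edge in the jug, if it is present at all.
- pot_a: White specimen pot with yellow cap, 43 mm diameter, 45 mm tall, a bystander, to be left alone; origin at the centre of its underside.
- pot_b: White specimen pot with red cap, 43 mm diameter, 45 mm tall, a bystander, to be left alone; origin at the centre of its underside.
- stain_dish: Empty round glass staining dish, 68 mm diameter, 42 mm tall, a bystander, to be left alone; origin at the centre of its underside.
- slide_box: Blue and white slide box, 120 by 60 by 33 mm, a bystander, to be left alone; origin at the centre of its underside.
- brush: Blue-handled brush, 190 mm long, 8 mm thick, a bystander, to be left alone; origin at the centre of its underside.
- petri: Clear round dish with a red spot, 60 mm diameter, 12 mm tall, a bystander, to be left alone; origin at the centre of its underside.

How it is judged:
By the outcome, as a careful person would: the job done as asked, in the order asked, and still so for the second after the job is handed in, with the robot touching nothing.
Of m1, m2, m3 only 2 to 3 are there at a start; the rules pass over those that are not, and their reading is None.
Of l1, l2, s1 only 2 to 3 are there at a start; the rules pass over those that are not, and their reading is None.
At some moment in a run one of m1, m2, m3 may be knocked a few centimetres aside while the robot is not near it.
It also fails if it takes over 210 s, if anything falls off the work surface, if the arm or the gripper's body presses on something with over 40 N, if the wrist force passes 120 N, or if a joint passes its speed limit or range.

## Working session

There is one attempt and no reset: what is moved stays moved. The work goes in short steps, Python scripts to look and compute and a shell command to move; the robot and the scene stay as the last step left them, time stands still between calls to the robot, and variables do not carry over. Pictures are saved under pics/ and viewed, at most 14 in all, crops included, and the job is handed in when it is done.

```bash
mkdir -p pics
cat > h.py <<'E'
import numpy as np, cv2
from scipy.spatial.transform import Rotation as R
from station import r
def snap(n,f,crop=None,sc=1):
    c=r.calibration(n); im=r.snapshot(n)
    np.savez('pics/%s.npz'%f,K=c['K'],k1=c['k1'],T=c['world_from_camera'],im=im)
    o=im if crop is None else im[crop[1]:crop[3],crop[0]:crop[2]]
    cv2.imwrite('pics/%s.png'%f,cv2.resize(o[:,:,::-1],None,fx=sc,fy=sc,interpolation=cv2.INTER_CUBIC))
def ray(f,u,v):
    d=np.load('pics/%s.npz'%f);K=d['K'];T=d['T']
    p=cv2.undistortPoints(np.array([[[u,v]]],float),K,np.array([float(d['k1']),0,0,0]))[0,0]
    return T[:3,3],T[:3,:3]@np.array([p[0],-p[1],-1])
def at(f,u,v,z):
    o,d=ray(f,u,v); return o+d*(z-o[2])/d[2]
def proj(f,P):
    d=np.load('pics/%s.npz'%f);T=d['T'];q=(np.asarray(P,float)-T[:3,3])@T[:3,:3]
    s=np.array([q[0],-q[1]])/-q[2]; s=s*(1+float(d['k1'])*(s@s)); K=d['K']
    return np.array([K[0,0]*s[0]+K[0,2],K[1,1]*s[1]+K[1,2]])
def st():
    s=r.sense(); return s
def go(P,rpy):
    "shift (units) and turn (units) from the current pose to world target"
    s=r.sense(); A=R.from_euler('xyz',s['tool_rot'],degrees=True); B=R.from_euler('xyz',rpy,degrees=True)
    t=A.inv().apply(np.array(P)-s['eef_pos'])/0.5; w=(A.inv()*B).as_rotvec(degrees=True)/360
    print('t',t.round(4),'w',w.round(4),'rows',max(np.linalg.norm(t)*.5/.0625,np.linalg.norm(w)*360/10.7).round(1))
E
python3 - <<'E'
from h import *
for n in ('top','side'): snap(n,n+'0',sc=1.5)
s=r.sense();print({k:np.round(v,3) for k,v in s.items()})
E
```

```text
{'t': np.float64(0.1), 'joint_positions': array([-6.7489e+01,  1.5165e+01,  9.1971e+01, -1.0000e-03,  7.2978e+01,
       -2.1130e+00]), 'joint_vel': array([ 0.012, -0.204, -0.131, -0.074,  0.005,  0.127]), 'tau': array([-0.0000e+00, -5.0362e+01, -3.5807e+01,  7.3000e-02,  2.3000e-02,
       -0.0000e+00]), 'eef_pos': array([ 0.281, -0.613,  0.238]), 'tool_rot': array([-1.79886e+02, -4.00000e-03,  2.46240e+01]), 'force': array([ 0.527,  0.299, -0.182]), 'torque': array([-0.022, -0.021,  0.01 ]), 'gripper_force': np.float64(0.0), 'gripper_width': np.float64(0.999)}
```

View pics/top0.png

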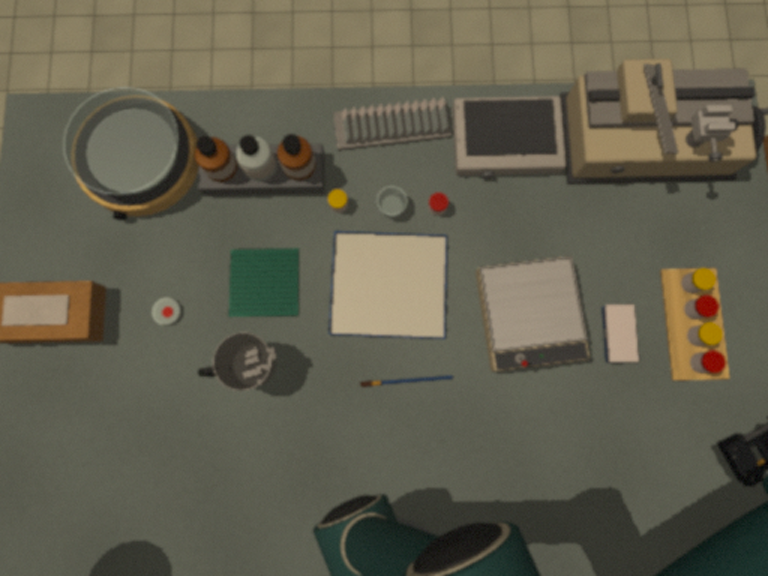

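View pics/side0.png

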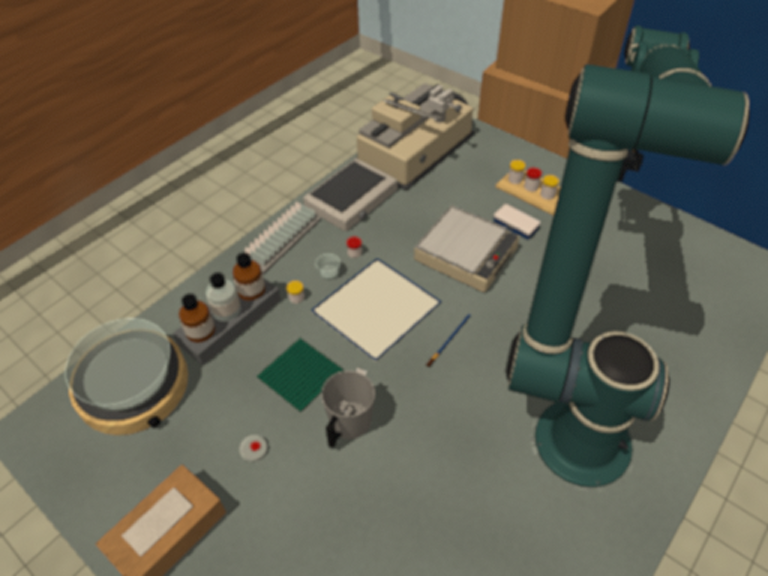

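The top picture (shown at 1.5x) has the jug mouth at about (243,361), the grip at (207,372) and the lip to the right at (272,355). The tray is at (389,285), the mat at (264,283), the plate at (534,312) and the red toggle ball at (523,362). The side view agrees: the jug is upright with chucks in it.

Run:
```python
from h import *
a=lambda u,v,z:at('top0',u/1.5,v/1.5,z).round(4)
print('jugrim',a(243,361,.12),'grip',a(207,372,.112))
for n,z,c in (('tray',.009,[(333,233),(447,234),(445,338),(330,335)]),('mat',.004,[(231,250),(299,249),(299,316),(229,317)]),('plate',.063,[(479,266),(574,257),(590,360),(493,370)])):
    P=np.array([a(*p,z) for p in c]); print(n,P[:,:2].tolist(),'C',P.mean(0).round(4))
print('ball top',a(523,362,.09),'toggle base',a(519,355,.06))
for n,p in dict(yel=(338,196),dish=(393,202),red=(438,202),petri=(166,311),box=(621,333)).items(): print(n,a(*p,.03))
print('brush',a(362,384,.004),a(452,378,.004))
d=np.load('pics/top0.npz'); im=d['im']
cv2.imwrite('pics/jug0.png',cv2.resize(im[205:275,120:220,::-1],None,fx=6,fy=6,interpolation=cv2.INTER_CUBIC))
```

```text
jugrim [0.4322 0.2806 0.12  ] grip [0.4129 0.3519 0.112 ]
tray [[0.7145, 0.113], [0.7068, -0.1382], [0.4778, -0.1246], [0.4897, 0.121]] C [ 0.5972 -0.0072  0.009 ]
mat [[0.682, 0.3379], [0.6811, 0.1885], [0.5326, 0.188], [0.5338, 0.3387]] C [0.6074 0.2633 0.004 ]
plate [[0.6222, -0.1963], [0.6372, -0.397], [0.4218, -0.4128], [0.4061, -0.214]] C [ 0.5218 -0.305   0.063 ]
ball top [ 0.4196 -0.2698  0.09  ] toggle base [ 0.4353 -0.2693  0.06  ]
yel [0.7924 0.0999 0.03  ]
dish [ 0.7761 -0.0205  0.03  ]
red [ 0.774 -0.119  0.03 ]
petri [0.5461 0.4656 0.03  ]
box [ 0.4784 -0.4939  0.03  ]
brush [0.3849 0.0543 0.004 ] [ 0.3932 -0.1366  0.004 ]
```

View pics/jug0.png

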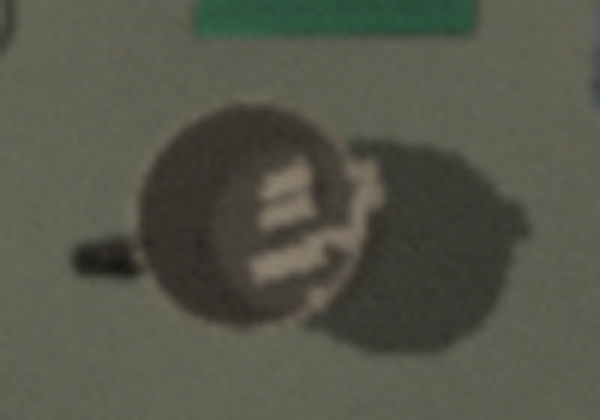

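Top crop: the jug rim is centred near (250,215) with the grip at (100,258), so the jug's yaw is about 15°. At least three or four chucks are visible inside. I'll start moving and log joint states on the way, so I can fit a kinematic model.

```bash
cat >> h.py <<'E'
import json
def log():
    s=r.sense(); open('log.txt','a').write(json.dumps([list(map(float,s[k])) for k in('joint_positions','eef_pos','tool_rot')])+'\n')
    print(np.round(s['t'],2),np.round(s['joint_positions'],1),np.round(s['eef_pos'],3),np.round(s['tool_rot'],1))
E
python3 - <<'E'
from h import *
log(); go([.5,-.1,.38],[180,-30,90])
E
```

```text
0.1 [-67.5  15.2  92.   -0.   73.   -2.1] [ 0.281 -0.613  0.238] [-179.9   -0.    24.6]
t [ 0.8257 -0.7508 -0.2834] w [ 0.0472  0.0738 -0.1773] rows 9.2
```

```bash
L='python3 -c "from h import *;log()"'
python3 -m inch '[{"tx":0.4,"ty":-0.35,"tz":-0.25,"wx":0.1},{"tx":0.4,"ty":-0.35,"tz":-0.25,"wx":0.1},{"tx":0.4,"ty":-0.35,"tz":-0.25,"wx":0.1},{"tx":0.4,"ty":-0.35,"tz":-0.25,"wx":0.1},{"tx":0.4,"ty":-0.35,"tz":-0.25,"wx":0.1}]'; eval $L
python3 -m inch '[{"tx":0.1,"tz":-0.08,"wy":0.12},{"tx":0.1,"tz":-0.08,"wy":0.12},{"tx":0.1,"tz":-0.08,"wy":0.12},{"tx":0.1,"tz":-0.08,"wy":0.12}]'; eval $L
python3 -m inch '[{"ty":-0.2,"wz":-0.13,"wx":-0.08},{"ty":-0.2,"wz":-0.13,"wx":-0.08},{"ty":-0.2,"wz":-0.13,"wx":-0.08},{"ty":-0.2,"wz":-0.13,"wx":-0.08},{"ty":-0.2,"wz":-0.13,"wx":-0.08}]'; eval $L
cat > fit.py <<'E'
from h import *
from scipy.optimize import least_squares
D=[json.loads(l) for l in open('log.txt')]
# J1 z, J2 y, J3 y, J4 along forearm (z at zero up), J5 y, J6 z ; zero: all up
def fk(q,p):
    d1,a1,a2,a3,d4,d6,ly,tx,o6,e6=p
    Rz=lambda a:R.from_euler('z',a,degrees=True);Ry=lambda a:R.from_euler('y',a,degrees=True)
    A=Rz(q[0]);P=A.apply([a1,0,d1]);A=A*Ry(q[1]);P=P+A.apply([0,ly,a2]);A=A*Ry(q[2]);P=P+A.apply([a3,0,d4])
    A=A*Rz(S[0]*q[3])*Ry(q[4]);A=A*Rz(S[1]*q[5]+o6);P=P+A.apply([tx,0,d6]);return P,A
if __name__=='__main__':
    best=None
    for S in((1,1),(1,-1),(-1,1),(-1,-1)):
      for o in(0,90,180,-90):
        def f(p):
            out=[]
            for q,P,e in D:
                X,A=fk(q,p);out+=list(X-P);out+=list((A.inv()*R.from_euler('xyz',e,degrees=True)).as_rotvec()*.3)
            return np.array(out+list(1e-3*np.array(p[:8])))
        s=least_squares(f,[.3,0,.4,0,.4,.2,0,0,o,0])
        if best is None or s.cost<best[0]:best=(s.cost,s.x,S)
    print(best, np.abs(np.array([np.linalg.norm(fk(d[0],best[1])[0]-d[1]) for d in D]) if not globals().__setitem__('S',best[2]) else 0))
    json.dump([list(best[1]),best[2]],open('kin.json','w'))
E
python3 fit.py
```

```text
0.1 [-67.5  15.2  92.   -0.   73.   -2.1] [ 0.281 -0.613  0.238] [-179.9   -0.    24.6]
0.1 [-67.5  15.2  92.   -0.   73.   -2.1] [ 0.281 -0.613  0.238] [-179.9   -0.    24.6]
0.1 [-67.5  15.2  92.   -0.   73.   -2.1] [ 0.281 -0.613  0.238] [-179.9   -0.    24.6]
(np.float64(1.1311539530206544e-07), array([ 3.99264638e-02,  3.20748884e-01,  1.22591773e-01, -1.32283121e-01,
        2.95391287e-01, -3.99049581e-02,  1.83996349e-02,  6.50103578e-03,
        8.57745125e+01,  0.00000000e+00]), (1, -1)) [8.09265764e-08 8.09265764e-08 8.09265764e-08 8.09265764e-08]schema error: expected keys tx, ty, tz, wx, wy, wz
schema error: expected keys tx, ty, tz, wx, wy, wz
schema error: expected keys tx, ty, tz, wx, wy, wz
```

All six keys have to be in every row.

```bash
rm log.txt; L='python3 -c "from h import *;log()"'; eval $L
python3 -m inch '[{"tx":0.4,"ty":-0.35,"tz":-0.25,"wx":0.1,"wy":0,"wz":0},{"tx":0.4,"ty":-0.35,"tz":-0.25,"wx":0.1,"wy":0,"wz":0},{"tx":0.4,"ty":-0.35,"tz":-0.25,"wx":0.1,"wy":0,"wz":0},{"tx":0.4,"ty":-0.35,"tz":-0.25,"wx":0.1,"wy":0,"wz":0},{"tx":0.4,"ty":-0.35,"tz":-0.25,"wx":0.1,"wy":0,"wz":0}]'; eval $L
python3 -m inch '[{"tx":0.1,"ty":0,"tz":-0.08,"wx":0,"wy":0.12,"wz":0},{"tx":0.1,"ty":0,"tz":-0.08,"wx":0,"wy":0.12,"wz":0},{"tx":0.1,"ty":0,"tz":-0.08,"wx":0,"wy":0.12,"wz":0},{"tx":0.1,"ty":0,"tz":-0.08,"wx":0,"wy":0.12,"wz":0}]'; eval $L
python3 -m inch '[{"tx":0,"ty":-0.2,"tz":0,"wx":-0.08,"wy":0,"wz":-0.13},{"tx":0,"ty":-0.2,"tz":0,"wx":-0.08,"wy":0,"wz":-0.13},{"tx":0,"ty":-0.2,"tz":0,"wx":-0.08,"wy":0,"wz":-0.13},{"tx":0,"ty":-0.2,"tz":0,"wx":-0.08,"wy":0,"wz":-0.13},{"tx":0,"ty":-0.2,"tz":0,"wx":-0.08,"wy":0,"wz":-0.13},{"tx":0,"ty":-0.2,"tz":0,"wx":-0.08,"wy":0,"wz":-0.13}]'; eval $L
python3 fit.py
```

```text
0.1 [-67.5  15.2  92.   -0.   73.   -2.1] [ 0.281 -0.613  0.238] [-179.9   -0.    24.6]
t: 0.72
eef_pos: [0.3913, -0.3698, 0.3625]
tool_rot: [-143.8, 0.0, 24.7]
force: [-0.2, 0.9, -1.0]
gripper_width: 1.005
gripper_force: 0.0
0.72 [-51.2  19.5  80.3   9.1 115.3  15.4] [ 0.391 -0.37   0.363] [-143.8    0.    24.7]
t: 1.23
eef_pos: [0.4456, -0.3723, 0.3963]
tool_rot: [-135.1, -33.7, -4.3]
force: [-0.4, 0.1, -0.8]
gripper_width: 0.994
gripper_force: 0.0
1.23 [-66.1  14.   91.5  44.9 105.2  13.9] [ 0.446 -0.372  0.396] [-135.1  -33.7   -4.3]
t: 1.98
eef_pos: [0.411, -0.2971, 0.4546]
tool_rot: [155.8, -42.7, 54.7]
force: [0.3, -0.2, -0.6]
gripper_width: 0.999
gripper_force: 0.0
1.98 [-69.  -15.5 111.7  48.1  86.  -28.7] [ 0.411 -0.297  0.455] [155.8 -42.7  54.7]
(np.float64(3.812513273352221e-07), array([2.51770143e-01, 2.82337688e-05, 5.11985596e-01, 1.36499897e-03,
       5.66165017e-01, 3.40272185e-01, 2.48985856e-02, 2.55782644e-06,
       4.49999990e+02, 0.00000000e+00]), (1, 1)) [2.48329346e-06 3.85666188e-06 2.83242120e-06 2.51675391e-06]
```

```bash
cat > ik.py <<'E'
from h import *
import fit
from scipy.optimize import least_squares
p,fit.S=json.load(open('kin.json'))
lo=np.array([-150.88,-54.13,17.81,-75.09,0,-146.25])+2; hi=np.array([150.88,125.18,147.31,255.09,152.58,146.25])-2
def ik(P,A,q0):
    f=lambda q:(lambda X,B:np.r_[X-P,(B.inv()*A).as_rotvec()*.3])(*fit.fk(q,p))
    s=least_squares(f,np.clip(q0,lo+.1,hi-.1),bounds=(lo,hi),x_scale=60.,max_nfev=60); return s.x,np.linalg.norm(s.fun)
def jug2tcp(mid,yaw,tip,e,fl):
    J=R.from_euler('z',yaw,degrees=True)*R.from_euler('x',tip,degrees=True)
    e=np.radians(e); z=np.array([0,-np.cos(e),-np.sin(e)]); y=np.array([fl,0,0.]); T=np.c_[np.cross(y,z),y,z]
    A=J*R.from_matrix(T); G=np.array(mid)+J.apply([0,.080,.012]); return G+A.apply([0,0,.019]),A
E
cat > scan.py <<'E'
from ik import *
mid=[.4322,.2806,.06]; rng=np.random.default_rng(0)
# pour: lip point (jug frame [0,-.057,.12] from underside -> z .06 from mid) put at L
def pourmid(L,yaw,tip): 
    J=R.from_euler('z',yaw,degrees=True)*R.from_euler('x',tip,degrees=True); return np.array(L)-J.apply([0,-.057,.06])
for fl in(1,-1):
  for e in(0,15,30):
    sols=[]
    for k in range(14):
        q,c=ik(*jug2tcp(mid,15,0,e,fl),rng.uniform(lo,hi))
        if c<1e-3 and not any(np.abs(q-s).max()<3 for s in sols): sols.append(q)
    for q in sols:
        print('fl',fl,'e',e,'grasp',q.round(0)); 
        for yaw in(15,60,100,-30,):
            v=np.array([0.,0,0]); g=np.array([-np.sin(np.radians(yaw)),np.cos(np.radians(yaw)),0])
            qq=q; ok=[]
            for i in range(1,6): # move over at height, yaw change
                a=i/5; m=np.array(mid)*(1-a)+a*np.array(pourmid(np.array([.597,-.007,.06])+.05*g,yaw,0)*[1,1,0]+[0,0,.26]); 
                qn,c=ik(*jug2tcp(m,15+a*(yaw-15),0,e,fl),qq); ok.append(c<2e-3 and np.abs(qn-qq).max()<100); qq=qn
            qh=qq
            for tip in(30,60,90,110,130):
                qn,c=ik(*jug2tcp(pourmid(np.array([.597,-.007,.05+.1*max(0,1-tip/90)])+.05*g,yaw,tip),yaw,tip,e,fl),qq); ok.append(c<2e-3 and np.abs(qn-qq).max()<100); qq=qn
            print('   yaw',yaw,''.join('.X'[int(not o)] for o in ok),qh.round(0),qq.round(0))
E
python3 scan.py
```

```text
fl 1 e 0 grasp [ 62.  56.  90. -49. 114.  65.]
   yaw 15 .......... [ 44.  33. 103. -68. 110.  50.] [-20.  23.  98.  32.  85. -45.]
   yaw 60 ...XXX.... [ 63.   0. 141. -73.  92.  51.] [-10.  33.  83.  13. 102. -72.]
   yaw 100 ..XXXX.... [ -21.  -47.  145.   48.   30. -144.] [  0.  34.  81.  -6. 104. -99.]
   yaw -30 .......... [ 25.  60.  55. -59. 138.  39.] [-23.   7. 118.  48.  60. -20.]
fl 1 e 15 grasp [ 61.  48.  93. -43. 104.  63.]
   yaw 15 .......... [ 43.  26. 103. -60. 101.  46.] [-24.  30.  96.  40.  95. -50.]
   yaw 60 ...XX..... [ 53. -15. 142. -73.  75.  32.] [-11.  41.  77.  17. 115. -72.]
   yaw 100 ..XXXX.... [ -23.  -46.  145.   44.   36. -144.] [  1.  43.  73.  -8. 118. -99.]
   yaw -30 .......... [ 25.  54.  56. -47. 131.  45.] [-30.  12. 121.  63.  67. -37.]
fl 1 e 30 grasp [ 60.  40.  97. -38.  93.  61.]
   yaw 15 .......... [ 41.  19. 103. -51.  93.  40.] [-26.  37.  93.  47. 104. -53.]
   yaw 60 .......... [ 44. -21. 143. -70.  63.  22.] [-12.  49.  72.  21. 126. -71.]
   yaw 100 ..XXXX.... [ -25.  -45.  145.   40.   41. -144.] [   1.   52.   67.  -11.  130. 
[... 726 characters left out ...]
2.  -73.   77. -144.] [   6.    8.  139.  -73.    2. -144.]
   yaw 100 ..XXXXXXXX [  57.  -20.  145.  -73.   73. -144.] [  20.   11.  140.  -73.   17. -144.]
   yaw -30 .......XXX [  25.   54.   56.  -47.  131. -135.] [  -3.   -6.  124.   22.   36. -144.]
fl -1 e 30 grasp [  60.   40.   97.  -38.   93. -119.]
   yaw 15 .....XXXXX [  41.   19.  103.  -51.   93. -140.] [  -2.    7.  104.   24.   69. -144.]
   yaw 60 ....XXXXXX [  49.  -15.  143.  -73.   68. -144.] [   7.   10.  140.  -73.    2. -144.]
   yaw 100 ..XXXXXXXX [  53.  -17.  145.  -73.   67. -144.] [  18.   13.  141.  -73.   12. -144.]
   yaw -30 .......XXX [  24.   47.   59.  -37.  122. -131.] [  -2.  -12.  129.   29.   29. -144.]
```

```bash
cat >> ik.py <<'E'
def plan(P,A,start=None,n=6):
    "path from the current (or given) pose to P,A in one straight interpolation; prints the numbers for a call and the joints on the way"
    s=r.sense(); 
    if start is None: P0,A0,q=np.array(s['eef_pos']),R.from_euler('xyz',s['tool_rot'],degrees=True),np.array(s['joint_positions'])
    else: P0,A0,q=start
    t=A0.inv().apply(np.array(P)-P0)/.5; w=(A0.inv()*A).as_rotvec(degrees=True)/360
    ok=''; J=q
    for i in range(1,n+1):
        a=i/n; qn,c=ik(P0+a*(np.array(P)-P0),A0*R.from_rotvec(w*2*np.pi*a),q); ok+='.' if c<2e-3 and abs(qn-q).max()<60 else 'X'; q=qn
    print('t',t.round(4),'w',w.round(4),'rows',round(max(np.linalg.norm(t)*8,np.linalg.norm(w)*360/10.7),1),ok,q.round(0))
    return np.array(P),A,q
E
python3 - <<'E'
from ik import *
mid=[.4322,.2806,.06]
s=r.sense();print(np.round(s['joint_positions'],0))
Pg,Ag=jug2tcp(mid,15,0,15,1)
z=Ag.apply([0,0,1]);print(Pg,z,Ag.as_euler('xyz',degrees=True))
D=lambda yaw:R.from_euler('xyz',[180,0,yaw],degrees=True)
for yaw in(0,45,90):
    c=plan([.45,.2,.4],D(yaw)); c=plan(Pg-.13*z+[0,0,.05],Ag,c); c=plan(Pg,Ag,c); print()
c=plan([.42,.35,.4],D(100)); c=plan(Pg-.13*z+[0,0,.05],Ag,c)
E
```

```text
[-69. -16. 112.  48.  86. -29.]
[0.41624448 0.34014682 0.06708244] [ 0.25       -0.9330127  -0.25881905] [-180.   75.  105.]
t [ 0.5552 -0.7367  0.3943] w [ 0.0032 -0.1364  0.1178] rows 8.0 ...... [ 21.  -8. 100.   0.  88. 111.]
t [-0.1325 -0.5229  0.4985] w [-0.1873 -0.1437 -0.2441] rows 11.4 ...... [ 67.  49.  79. -41. 116.  57.]
t [ 0.0966 -0.      0.2859] w [0. 0. 0.] rows 2.4 ...... [ 61.  48.  93. -43. 104.  63.]

t [ 0.5552 -0.7367  0.3943] w [ 0.0538 -0.1217  0.0003] rows 8.0 ...... [ 21.  -8. 100.  -0.  88.  66.]
t [ 0.276  -0.4634  0.4985] w [-0.1085 -0.1879 -0.1413] rows 8.7 ...... [ 67.  49.  79. -41. 116.  57.]
t [ 0.0966 -0.      0.2859] w [0. 0. 0.] rows 2.4 ...... [ 61.  48.  93. -43. 104.  63.]

t [ 0.5552 -0.7367  0.3943] w [ 0.0986 -0.0942 -0.1171] rows 8.0 ...... [ 21.  -8. 100.  -0.  88.  21.]
t [ 0.5229 -0.1325  0.4985] w [-0.0273 -0.2071 -0.0355] rows 7.1 ...... [ 67.  49.  79. -41. 116.  57.]
t [ 0.0966 -0.      0.2859] w [0. 0. 0.] rows 2.4 ...... [ 61.  48.  93. -43. 104.  63.]

t [ 0.7095 -0.998   0.4334] w [ 0.1078 -0.0863 -0.1432] rows 10.4 ...... [37. -2. 94. -0. 88. 27.]
t [ 0.2321 -0.0327  0.4985] w [-0.0091 -0.2082 -0.0118] rows 7.0 ...... [ 67.  49.  79. -41. 116.  57.]
```

```bash
python3 -m inch '[{"tx":0.71,"ty":-0.998,"tz":0.433,"wx":0.108,"wy":-0.086,"wz":-0.143},{"tx":0.71,"ty":-0.998,"tz":0.433,"wx":0.108,"wy":-0.086,"wz":-0.143},{"tx":0.71,"ty":-0.998,"tz":0.433,"wx":0.108,"wy":-0.086,"wz":-0.143},{"tx":0.71,"ty":-0.998,"tz":0.433,"wx":0.108,"wy":-0.086,"wz":-0.143},{"tx":0.71,"ty":-0.998,"tz":0.433,"wx":0.108,"wy":-0.086,"wz":-0.143},{"tx":0.71,"ty":-0.998,"tz":0.433,"wx":0.108,"wy":-0.086,"wz":-0.143},{"tx":0.71,"ty":-0.998,"tz":0.433,"wx":0.108,"wy":-0.086,"wz":-0.143},{"tx":0.71,"ty":-0.998,"tz":0.433,"wx":0.108,"wy":-0.086,"wz":-0.143},{"tx":0.71,"ty":-0.998,"tz":0.433,"wx":0.108,"wy":-0.086,"wz":-0.143},{"tx":0.71,"ty":-0.998,"tz":0.433,"wx":0.108,"wy":-0.086,"wz":-0.143}]'
python3 - <<'E'
from ik import *
log(); snap('wrist','w1',sc=1.5)
Pg,Ag=jug2tcp([.4322,.2806,.06],15,0,15,1); z=Ag.apply([0,0,1]); plan(Pg-.13*z+[0,0,.05],Ag)
print(proj('w1',[.4115,.358,.112]),proj('w1',[.4322,.2806,.12]))
E
```

```text
t: 3.22
eef_pos: [0.4195, 0.3074, 0.4034]
tool_rot: [-179.9, -0.0, 99.9]
force: [0.6, -0.0, -0.7]
gripper_width: 0.999
gripper_force: 0.0
3.22 [33.4 -5.2 96.8  0.1 88.4 23.5] [0.42  0.307 0.403] [-179.9   -0.    99.9]
t [ 0.2998 -0.0141  0.5032] w [-0.0093 -0.2092 -0.011 ] rows 7.1 ...... [ 67.  49.  79. -41. 116.  57.]
[254.77761028 126.39691059] [259.16629008 178.88201861]
```

View pics/w1.png

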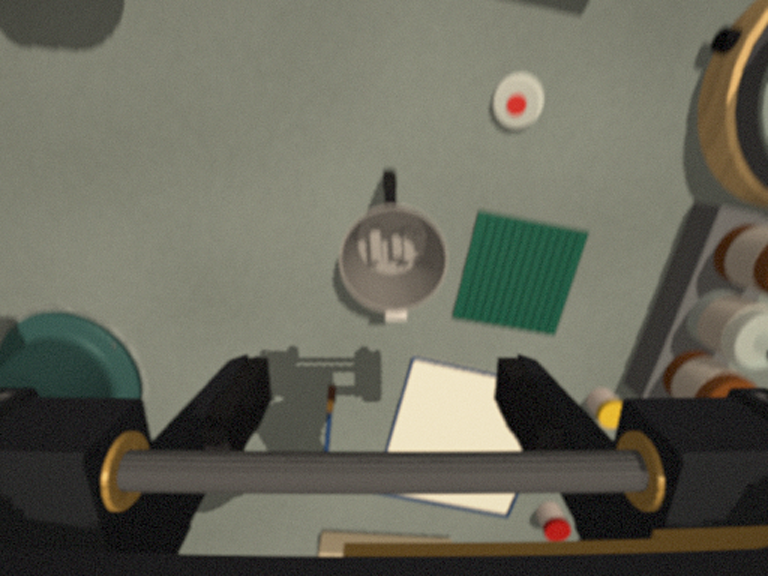

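The wrist view shows the rim centred near (393,258), the grip top near (390,180) and the lip at (396,314). All of this agrees with the top view to within a few mm. Next I refine and move to the pre-grasp pose.

```bash
python3 - <<'E'
from ik import *
a=at('w1',393.5/1.5,258/1.5,.12); b=at('w1',390/1.5,180/1.5,.112); l=at('w1',396/1.5,314/1.5,.118)
print(a,b,l, 'yaw from grip',np.degrees(np.arctan2(-(b-a)[0],(b-a)[1])),'grip-lip',np.degrees(np.arctan2(-(b-l)[0],(b-l)[1])), np.linalg.norm((b-a)[:2]))
E
python3 -m inch '[{"tx":0.3,"ty":-0.014,"tz":0.1,"wx":-0.009,"wy":-0.209,"wz":-0.011},{"tx":0.3,"ty":-0.014,"tz":0.2,"wx":-0.009,"wy":-0.209,"wz":-0.011},{"tx":0.3,"ty":-0.014,"tz":0.3,"wx":-0.009,"wy":-0.209,"wz":-0.011},{"tx":0.3,"ty":-0.014,"tz":0.4,"wx":-0.009,"wy":-0.209,"wz":-0.011},{"tx":0.3,"ty":-0.014,"tz":0.503,"wx":-0.009,"wy":-0.209,"wz":-0.011},{"tx":0.3,"ty":-0.014,"tz":0.503,"wx":-0.009,"wy":-0.209,"wz":-0.011},{"tx":0.3,"ty":-0.014,"tz":0.503,"wx":-0.009,"wy":-0.209,"wz":-0.011},{"tx":0.3,"ty":-0.014,"tz":0.503,"wx":-0.009,"wy":-0.209,"wz":-0.011},{"tx":0.3,"ty":-0.014,"tz":0.503,"wx":-0.009,"wy":-0.209,"wz":-0.011}]'
python3 - <<'E'
from ik import *
log(); snap('wrist','w2',sc=1.5)
Pg,Ag=jug2tcp([.4322,.2806,.06],15,0,15,1); plan(Pg,Ag)
print(proj('w2',[.4115,.358,.112])*1.5,proj('w2',[.4322,.2806,.12])*1.5)
E
```

```text
[0.43508658 0.29234345 0.12      ] [0.41759793 0.36861487 0.112     ] [0.4492761  0.23100433 0.118     ] yaw from grip 12.914390585435994 grip-lip 12.963734182860536 0.07825076210631121
t: 4.4
eef_pos: [0.3868, 0.4519, 0.153]
tool_rot: [179.2, 75.0, 103.9]
force: [0.4, 1.1, 0.4]
gripper_width: 1.001
gripper_force: 0.0
4.4 [ 66.8  48.4  79.8 -41.4 116.   57.6] [0.387 0.452 0.153] [179.2  75.  103.9]
t [ 0.1089 -0.0018  0.2691] w [-0.0005 -0.0002 -0.0011] rows 2.3 ...... [ 61.  48.  93. -43. 104.  63.]
[379.03098585 272.46300157] [380.05433548 282.46983853]
```

View pics/w2.png

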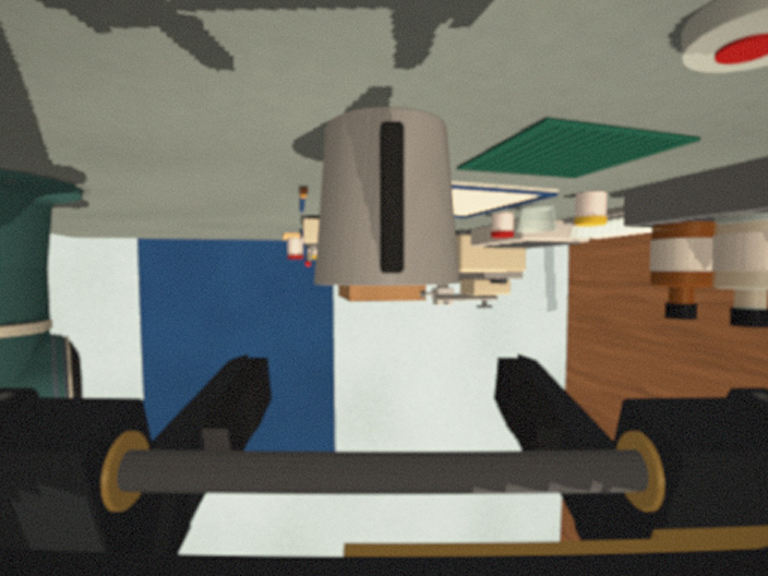

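The wrist view shows the grip bar from (393,122) to (391,272), 12 px to the right of the prediction. I'll fit the jug's x, y and yaw from all the views together.

Run:
```python
from ik import *
obs=[('top0',(0,0,.12),(242.5,361.3)),('top0',(0,.083,.112),(204.5,371.5)),('w2',(0,.09,.112),(391.5,272)),('w2',(0,.09,.024),(393,122)),('w2',(-.057,0,.12),(315,280)),('w2',(.057,0,.12),(460,281))]
def f(p):
    J=R.from_euler('z',p[2]*100,degrees=True); o=[]
    for n,l,uv in obs:
        P=J.apply(l)+[p[0],p[1],0]; o+=list(proj(n,P)*1.5-uv)
    return np.array(o)
# left/right ambiguity: sign of x in image
import itertools
for sg in(1,-1):
    obs[4]=('w2',(-.057*sg,0,.12),(315,280));obs[5]=('w2',(.057*sg,0,.12),(460,281))
    s=least_squares(f,[.432,.281,.15],loss='soft_l1'); print(s.x,s.cost,f(s.x).round(1))
    if sg==1 or s.cost<best.cost: best=s
x,y,w=best.x; w*=100
Pg,Ag=jug2tcp([x,y,.06],w,0,15,1); plan(Pg,Ag)
z=Ag.apply([0,0,1]); plan(Pg-.06*z,Ag)
```

```text
[0.43773999 0.28079454 0.13461487] 11.1714141647519 [ 0.5 -3.2 -2.3 -2.2  0.5  0.4 -1.4 -0.6  0.8  2.7 -2.8  1.1]
[0.43148715 0.2776783  0.09012134] 290.0810556306875 [   2.     0.    -1.4   -2.3    0.7    0.4   -1.2    0.5  132.3    2.
 -153.     1.8]
t [0.1083 0.0124 0.2715] w [ 0.0036 -0.0003  0.0001] rows 2.3 ...... [ 60.  49.  92. -43. 105.  63.]
t [0.1085 0.0151 0.1516] w [ 0.0036 -0.0003  0.0001] rows 1.5 ...... [ 63.  51.  85. -41. 109.  61.]
```

```bash
python3 -m inch '[{"tx":0.108,"ty":0.014,"tz":0.1,"wx":0.0036,"wy":0,"wz":0},{"tx":0.108,"ty":0.013,"tz":0.2,"wx":0.0036,"wy":0,"wz":0},{"tx":0.108,"ty":0.0125,"tz":0.25,"wx":0.0036,"wy":0,"wz":0},{"tx":0.108,"ty":0.0125,"tz":0.268,"wx":0.0036,"wy":0,"wz":0},{"tx":0.108,"ty":0.0125,"tz":0.268,"wx":0.0036,"wy":0,"wz":0},{"tx":0.108,"ty":0.0125,"tz":0.268,"wx":0.0036,"wy":0,"wz":0}]'
python3 -m inch '[{"tx":0,"ty":0,"tz":0,"wx":0,"wy":0,"wz":0},{"tx":0,"ty":0,"tz":0,"wx":0,"wy":0,"wz":0},{"tx":0,"ty":0,"tz":0,"wx":0,"wy":0,"wz":0},{"tx":0,"ty":0,"tz":0,"wx":0,"wy":0,"wz":0},{"tx":0,"ty":0,"tz":0,"wx":0,"wy":0,"wz":0},{"tx":0,"ty":0,"tz":0,"wx":0,"wy":0,"wz":0},{"tx":0,"ty":0,"tz":0,"wx":0,"wy":0,"wz":0},{"tx":0,"ty":0,"tz":0,"wx":0,"wy":0,"wz":0}]' 0 60
python3 - <<'E'
from h import *
log(); print(r.sense()['torque'])
E
```

```text
t: 5.2
eef_pos: [0.4227, 0.3431, 0.0679]
tool_rot: [-179.9, 75.0, 103.7]
force: [-0.5, -0.3, 0.1]
gripper_width: 0.999
gripper_force: 0.0
t: 6.2
eef_pos: [0.4222, 0.3413, 0.0664]
tool_rot: [-179.2, 75.2, 104.3]
force: [-1.1, -0.2, 0.4]
gripper_width: 0.141
gripper_force: 60.0
6.2 [ 60.5  48.7  91.6 -43.  104.8  63. ] [0.422 0.341 0.066] [-179.2   75.2  104.3]
[ 0.42257128  0.00744521 -0.07664629]
```

```bash
python3 -m inch '[{"tx":-0.05,"ty":0,"tz":-0.014,"wx":0,"wy":0,"wz":0},{"tx":-0.1,"ty":0,"tz":-0.028,"wx":0,"wy":0,"wz":0},{"tx":-0.16,"ty":0,"tz":-0.042,"wx":0,"wy":0,"wz":0},{"tx":-0.22,"ty":0,"tz":-0.058,"wx":0,"wy":0,"wz":0},{"tx":-0.22,"ty":0,"tz":-0.058,"wx":0,"wy":0,"wz":0},{"tx":-0.22,"ty":0,"tz":-0.058,"wx":0,"wy":0,"wz":0}]'
cat > pour.py <<'E'
from ik import *
def pourmid(L,yaw,tip):
    J=R.from_euler('z',yaw,degrees=True)*R.from_euler('x',tip,degrees=True); return np.array(L)-J.apply([0,-.057,.06])
E
python3 - <<'E'
from pour import *
log(); s=r.sense(); print(s['force'],s['torque'],s['gripper_width']); snap('side','s1',crop=(150,150,350,300),sc=4)
# upright over tray then tips, yaw 0
c=None
for tip,L in((0,[.6,.04,.30]),(60,[.6,.045,.16]),(90,[.6,.05,.07]),(110,[.6,.05,.05]),(130,[.6,.05,.05])):
    m=pourmid(L,0,tip); c=plan(*jug2tcp(m,0,tip,15,1),c); print(tip,m.round(3),c[0].round(3))
E
```

```text
t: 6.95
eef_pos: [0.4223, 0.3411, 0.1789]
tool_rot: [-179.0, 75.1, 104.5]
force: [-0.3, 0.2, -6.6]
gripper_width: 0.148
gripper_force: 60.0
6.95 [ 60.5  39.5  92.5 -44.8 110.6  57. ] [0.422 0.341 0.179] [-179.    75.1  104.5]
[-0.31560622  0.17820059 -6.57979245] [ 1.72119218  0.33722514 -0.03301624] 0.14837108003997132
t [-0.2457  0.2596  0.3876] w [0.0361 0.0006 0.0105] rows 4.2 ...... [ 37.  37.  88. -55. 109.  46.]
0 [0.6   0.097 0.24 ] [0.6   0.159 0.247]
t [0.0164 0.     0.022 ] w [0.     0.1667 0.    ] rows 5.6 ...... [ 19.  12.  97. -15.  76.  24.]
60 [0.6   0.125 0.179] [0.6   0.15  0.236]
t [-0.0666  0.      0.1165] w [0.     0.0833 0.    ] rows 2.8 ...... [ -1.  10. 105.  16.  66.  -8.]
90 [0.6   0.11  0.127] [0.6   0.103 0.189]
t [-0.0892  0.     -0.0052] w [0.     0.0556 0.    ] rows 1.9 ...... [-15.  14. 106.  35.  73. -30.]
110 [0.6   0.087 0.124] [0.6   0.059 0.18 ]
t [-0.0789  0.     -0.0438] w [0.     0.0556 0.    ] rows 1.9 ...... [-26.  24. 104.  48.  86. -45.]
130 [0.6   0.059 0.132] [0.6   0.014 0.175]
```

View pics/s1.png

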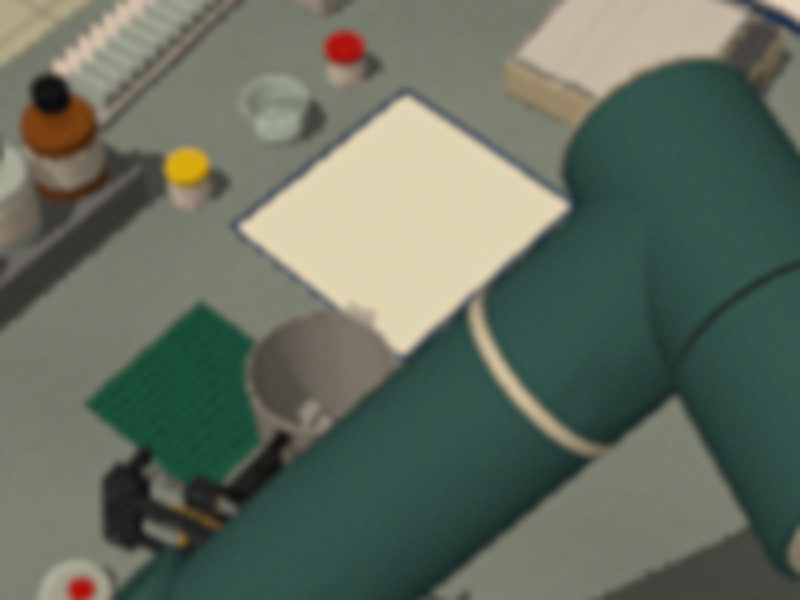

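The side view shows the jug held upright and clear of the bench, and the wrist force gives a load of about 6.6 N. Now I carry it over the tray and tip it partway.

```bash
python3 -m inch '[{"tx":-0.12,"ty":0.05,"tz":0.08,"wx":0.008,"wy":0,"wz":0.002},{"tx":-0.18,"ty":0.11,"tz":0.17,"wx":0.018,"wy":0,"wz":0.005},{"tx":-0.22,"ty":0.17,"tz":0.26,"wx":0.028,"wy":0,"wz":0.008},{"tx":-0.246,"ty":0.22,"tz":0.33,"wx":0.036,"wy":0.001,"wz":0.0105},{"tx":-0.246,"ty":0.26,"tz":0.388,"wx":0.036,"wy":0.001,"wz":0.0105},{"tx":-0.246,"ty":0.26,"tz":0.388,"wx":0.036,"wy":0.001,"wz":0.0105},{"tx":-0.246,"ty":0.26,"tz":0.388,"wx":0.036,"wy":0.001,"wz":0.0105}]'
python3 -m inch '[{"tx":0.002,"ty":0,"tz":0.003,"wx":0,"wy":0.025,"wz":0},{"tx":0.005,"ty":0,"tz":0.007,"wx":0,"wy":0.05,"wz":0},{"tx":0.008,"ty":0,"tz":0.012,"wx":0,"wy":0.077,"wz":0},{"tx":0.012,"ty":0,"tz":0.017,"wx":0,"wy":0.105,"wz":0},{"tx":0.014,"ty":0,"tz":0.02,"wx":0,"wy":0.135,"wz":0},{"tx":0.016,"ty":0,"tz":0.022,"wx":0,"wy":0.167,"wz":0},{"tx":0.016,"ty":0,"tz":0.022,"wx":0,"wy":0.167,"wz":0}]'
python3 - <<'E'
from pour import *
log(); print(r.sense()['torque']); c=None
snap('side','s2',crop=(150,150,350,300),sc=3)
for tip,L in((85,[.6,.05,.07]),(105,[.6,.05,.05]),(125,[.6,.05,.05])):
    m=pourmid(L,0,tip); c=plan(*jug2tcp(m,0,tip,15,1),c)
E
```

```text
t: 7.88
eef_pos: [0.5996, 0.1585, 0.2471]
tool_rot: [-179.6, 74.9, 90.4]
force: [-0.5, 0.7, -6.4]
gripper_width: 0.146
gripper_force: 59.8
t: 8.75
eef_pos: [0.5994, 0.1484, 0.2399]
tool_rot: [179.9, 14.9, 89.9]
force: [0.2, -2.4, -5.6]
gripper_width: 0.145
gripper_force: 59.8
8.75 [ 19.3  12.1  96.7 -14.4  76.6  23.4] [0.599 0.148 0.24 ] [179.9  14.9  89.9]
[-0.18286279 -0.0856154  -0.02829735]
t [-0.0404  0.0019  0.125 ] w [-0.      0.0693 -0.0001] rows 2.3 ...... [  3.  10. 105.  11.  65.  -2.]
t [-0.0858  0.     -0.0044] w [0.     0.0556 0.    ] rows 1.9 ...... [-12.  13. 106.  31.  70. -25.]
t [-0.0789  0.     -0.0438] w [0.     0.0556 0.    ] rows 1.9 ...... [-24.  21. 105.  45.  83. -42.]
```

View pics/s2.png

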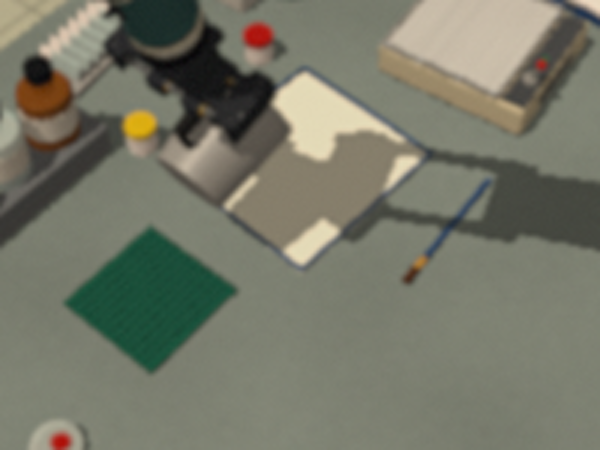

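The jug is tipped about 60° with its mouth over the tray. I'll continue the pour slowly.

```bash
python3 -m inch '[{"tx":-0.012,"ty":0.001,"tz":0.04,"wx":0,"wy":0.02,"wz":0},{"tx":-0.025,"ty":0.002,"tz":0.08,"wx":0,"wy":0.045,"wz":0},{"tx":-0.04,"ty":0.002,"tz":0.125,"wx":0,"wy":0.069,"wz":0},{"tx":-0.04,"ty":0.002,"tz":0.125,"wx":0,"wy":0.069,"wz":0}]'
python3 -m inch '[{"tx":-0.017,"ty":0,"tz":0,"wx":0,"wy":0.011,"wz":0},{"tx":-0.034,"ty":0,"tz":0,"wx":0,"wy":0.022,"wz":0},{"tx":-0.051,"ty":0,"tz":0,"wx":0,"wy":0.033,"wz":0},{"tx":-0.068,"ty":0,"tz":-0.002,"wx":0,"wy":0.044,"wz":0},{"tx":-0.086,"ty":0,"tz":-0.004,"wx":0,"wy":0.056,"wz":0},{"tx":-0.086,"ty":0,"tz":-0.004,"wx":0,"wy":0.056,"wz":0},{"tx":-0.086,"ty":0,"tz":-0.004,"wx":0,"wy":0.056,"wz":0},{"tx":-0.086,"ty":0,"tz":-0.004,"wx":0,"wy":0.056,"wz":0}]'
python3 -m inch '[{"tx":-0.016,"ty":0,"tz":-0.01,"wx":0,"wy":0.011,"wz":0},{"tx":-0.032,"ty":0,"tz":-0.02,"wx":0,"wy":0.022,"wz":0},{"tx":-0.048,"ty":0,"tz":-0.03,"wx":0,"wy":0.033,"wz":0},{"tx":-0.064,"ty":0,"tz":-0.038,"wx":0,"wy":0.044,"wz":0},{"tx":-0.079,"ty":0,"tz":-0.044,"wx":0,"wy":0.056,"wz":0},{"tx":-0.079,"ty":0,"tz":-0.044,"wx":0,"wy":0.056,"wz":0},{"tx":-0.079,"ty":0,"tz":-0.044,"wx":0,"wy":0.056,"wz":0},{"tx":-0.079,"ty":0,"tz":-0.044,"wx":0,"wy":0.056,"wz":0}]'
python3 - <<'E'
from pour import *
log(); snap('top','t1',crop=(200,120,320,240),sc=4)
E
```

```text
t: 9.3
eef_pos: [0.5977, 0.1125, 0.1779]
tool_rot: [-179.4, -9.8, 89.9]
force: [-1.2, -0.6, -7.7]
gripper_width: 0.142
gripper_force: 59.9
t: 10.3
eef_pos: [0.6022, 0.0739, 0.1787]
tool_rot: [179.8, -30.2, 90.3]
force: [0.1, -0.6, -3.3]
gripper_width: 0.145
gripper_force: 59.8
t: 11.3
eef_pos: [0.6021, 0.028, 0.1775]
tool_rot: [179.7, -50.4, 90.4]
force: [-0.2, -0.8, -2.2]
gripper_width: 0.147
gripper_force: 59.8
11.3 [-23.5  21.5 104.4  45.4  82.7 -41.8] [0.602 0.028 0.177] [179.7 -50.4  90.4]
```

View pics/t1.png

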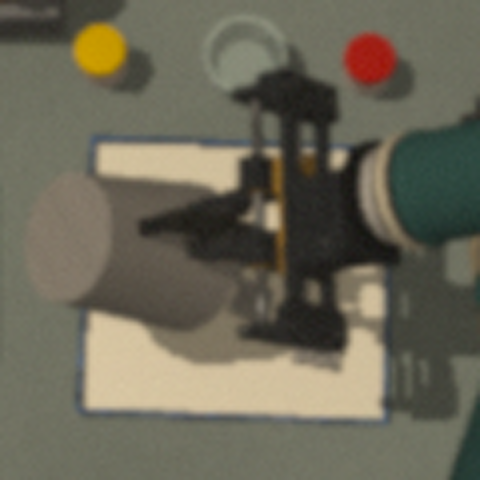

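Seen from above, the jug is inverted over the tray, chucks lie under the hand, and the force is about empty-jug weight. I'll tip 10° further with a small shake, then raise it, level it and heft it.

```bash
python3 -m inch '[{"tx":-0.02,"ty":0,"tz":-0.03,"wx":0,"wy":0.014,"wz":0},{"tx":-0.04,"ty":0,"tz":-0.06,"wx":0,"wy":0.028,"wz":0},{"tx":-0.01,"ty":0,"tz":-0.06,"wx":0,"wy":0.028,"wz":0},{"tx":-0.04,"ty":0,"tz":-0.06,"wx":0,"wy":0.028,"wz":0},{"tx":-0.01,"ty":0,"tz":-0.06,"wx":0,"wy":0.028,"wz":0},{"tx":-0.04,"ty":0,"tz":-0.06,"wx":0,"wy":0.028,"wz":0},{"tx":-0.04,"ty":0,"tz":-0.06,"wx":0,"wy":0.028,"wz":0}]'
python3 - <<'E'
from pour import *
log(); 
s=r.sense(); A=R.from_euler('xyz',s['tool_rot'],degrees=True); c=plan(np.array(s['eef_pos'])+[0,0,.12],A)
c=plan(*jug2tcp([.6,.1,.27],0,60,15,1),c); c=plan(*jug2tcp([.6,.097,.25],0,0,15,1),c)
E
```

```text
t: 12.22
eef_pos: [0.6014, -0.0086, 0.1794]
tool_rot: [179.9, -60.5, 90.1]
force: [-1.6, 0.4, -2.9]
gripper_width: 0.145
gripper_force: 59.8
12.22 [-29.   27.5 101.8  49.6  90.9 -47.4] [ 0.601 -0.009  0.179] [179.9 -60.5  90.1]
t [ 2.089e-01  2.000e-04 -1.182e-01] w [0. 0. 0.] rows 1.9 ...... [-29.  20.  98.  50.  98. -39.]
t [ 0.1792 -0.0024  0.205 ] w [ 0.000e+00 -2.097e-01  2.000e-04] rows 7.1 ...... [ 17.   9.  91. -14.  84.  19.]
t [0.1018 0.     0.1174] w [ 0.     -0.1667  0.    ] rows 5.6 ...... [ 37.  36.  88. -55. 110.  45.]
```

```bash
python3 -m inch '[{"tx":0.1,"ty":0,"tz":-0.06,"wx":0,"wy":0,"wz":0},{"tx":0.209,"ty":0,"tz":-0.118,"wx":0,"wy":0,"wz":0},{"tx":0.209,"ty":0,"tz":-0.118,"wx":0,"wy":0,"wz":0}]'
python3 -m inch '[{"tx":0.03,"ty":0,"tz":0.03,"wx":0,"wy":-0.03,"wz":0},{"tx":0.06,"ty":-0.001,"tz":0.06,"wx":0,"wy":-0.06,"wz":0},{"tx":0.09,"ty":-0.001,"tz":0.1,"wx":0,"wy":-0.09,"wz":0},{"tx":0.12,"ty":-0.002,"tz":0.14,"wx":0,"wy":-0.12,"wz":0},{"tx":0.15,"ty":-0.002,"tz":0.17,"wx":0,"wy":-0.15,"wz":0},{"tx":0.165,"ty":-0.002,"tz":0.19,"wx":0,"wy":-0.18,"wz":0},{"tx":0.179,"ty":-0.002,"tz":0.205,"wx":0,"wy":-0.21,"wz":0},{"tx":0.179,"ty":-0.002,"tz":0.205,"wx":0,"wy":-0.21,"wz":0}]'
python3 -m inch '[{"tx":0.02,"ty":0,"tz":0.02,"wx":0,"wy":-0.028,"wz":0},{"tx":0.04,"ty":0,"tz":0.04,"wx":0,"wy":-0.056,"wz":0},{"tx":0.06,"ty":0,"tz":0.06,"wx":0,"wy":-0.084,"wz":0},{"tx":0.08,"ty":0,"tz":0.08,"wx":0,"wy":-0.112,"wz":0},{"tx":0.09,"ty":0,"tz":0.1,"wx":0,"wy":-0.14,"wz":0},{"tx":0.102,"ty":0,"tz":0.117,"wx":0,"wy":-0.167,"wz":0},{"tx":0.102,"ty":0,"tz":0.117,"wx":0,"wy":-0.167,"wz":0},{"tx":0.102,"ty":0,"tz":0.117,"wx":0,"wy":-0.167,"wz":0},{"tx":0.102,"ty":0,"tz":0.117,"wx":0,"wy":-0.167,"wz":0}]'
for i in 1 2 3 4 5 6 7 8 9 10 11 12; do python3 -m inch '[{"tx":0,"ty":0,"tz":0,"wx":0,"wy":0,"wz":0}]' | grep -E "force: \[" ; python3 -c "
from h import *
s=r.sense();print(np.round(s['torque'],2),np.round(s['tau'][1:3],3))"; done
python3 - <<'E'
from h import *
log(); snap('top','t2',crop=(200,120,340,240),sc=5); snap('wrist','w3',sc=1.5)
E
```

```text
t: 12.6
eef_pos: [0.6036, -0.0092, 0.3063]
tool_rot: [178.6, -60.3, 91.3]
force: [-1.1, -1.0, -2.9]
gripper_width: 0.143
gripper_force: 59.8
t: 13.6
eef_pos: [0.5988, 0.1289, 0.3248]
tool_rot: [-179.8, 15.1, 90.5]
force: [0.7, 0.1, -4.2]
gripper_width: 0.146
gripper_force: 59.8
t: 14.72
eef_pos: [0.6014, 0.158, 0.261]
tool_rot: [178.7, 74.9, 88.6]
force: [1.3, 0.1, -2.4]
gripper_width: 0.149
gripper_force: 59.8
force: [0.5, -0.9, -3.0]
[ 0.99 -0.05 -0.01] [-61.852 -28.594]
force: [0.3, -0.2, -2.9]
[ 0.97 -0.1  -0.02] [-62.517 -28.798]
force: [0.8, 0.9, -2.5]
[ 0.98 -0.06 -0.01] [-62.706 -28.793]
force: [0.6, -0.1, -2.1]
[ 0.95 -0.05  0.01] [-62.667 -28.726]
force: [0.1, -0.3, -2.9]
[ 0.95 -0.09  0.03] [-62.561 -28.665]
force: [0.6, 0.1, -2.0]
[ 0.97 -0.08 -0.03] [-62.465 -28.63 ]
force: [0.6, -0.6, -2.5]
[ 0.93 -0.08 -0.04] [-62.407 -28.615]
force: [0.3, 0.1, -2.6]
[ 0.93 -0.04  0.02] [-62.381 -28.613]
force: [0.0, -0.2, -2.3]
[ 0.92 -0.11  0.01] [-62.375 -28.615]
force: [-0.1, -0.6, -1.7]
[ 0.93 -0.17  0.01] [-62.378 -28.619]
force: [0.3, 0.3, -2.7]
[ 0.98 -0.09 -0.05] [-62.385 -28.621]
force: [-0.2, -0.4, -2.1]
[ 0.93 -0.11  0.04] [-62.389 -28.623]
16.23 [ 37.3  36.5  87.6 -55.  109.9  45.5] [0.601 0.159 0.258] [179.6  75.2  89.7]
```

View pics/t2.png

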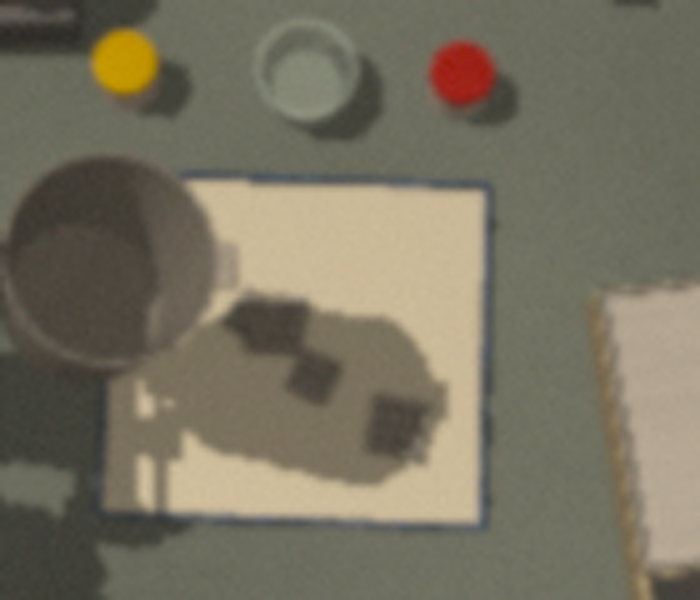

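The top view shows the jug empty and three dark chucks visible in its shadow: (268,325), (313,375) and (397,425) in the crop. There may be more. Mean heft is about 2.44 N, which is exactly the empty weight. Now to the mat.

Run:
```python
from ik import *
for e in (35,):
    c=plan(*jug2tcp([.607,.263,.14],e,0,15,1)); c=plan(*jug2tcp([.607,.263,.064],e,0,15,1),c); z=c[1].apply([0,0,1]); print(c[0])
    c=plan(c[0]-.13*z,c[1],c); c=plan(c[0]+[0,0,.25],c[1],c)
```

```text
t [ 0.2935 -0.0579 -0.2426] w [-0.0938  0.0006 -0.0252] rows 3.3 ...... [ 55.  38.  99. -66.  92.  51.]
t [0.1468 0.     0.0393] w [0. 0. 0.] rows 1.2 ...... [ 55.  45.  99. -65.  89.  56.]
[0.5716405  0.3134986  0.07108244]
t [ 0.    0.   -0.26] w [0. 0. 0.] rows 2.1 ...... [ 64.  46.  91. -59.  97.  53.]
t [-0.483  -0.     -0.1294] w [0. 0. 0.] rows 4.0 ...... [ 64.  29.  88. -63. 107.  35.]
```

View pics/w3.png

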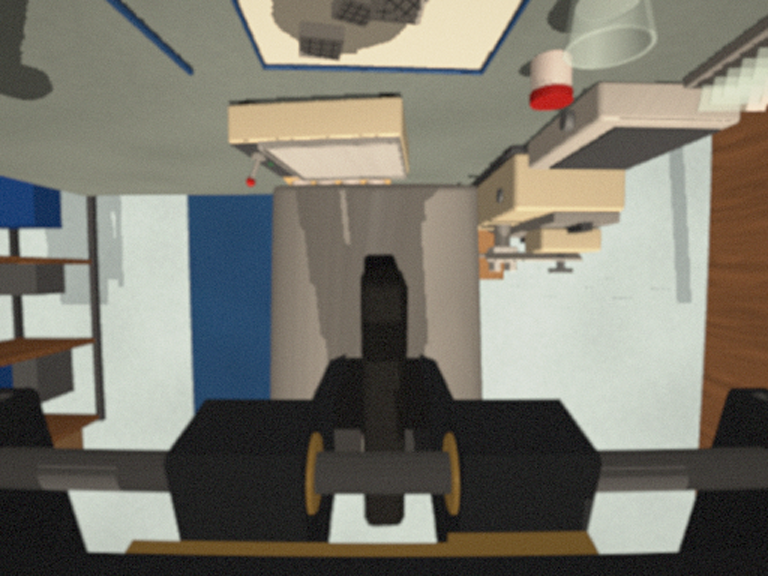

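The wrist view shows the grip bar centred between the fingers and the jug straight. Moving to above the mat.

```bash
python3 -m inch '[{"tx":0,"ty":-0.01,"tz":-0.1,"wx":-0.02,"wy":0,"wz":-0.005},{"tx":0.05,"ty":-0.02,"tz":-0.2,"wx":-0.045,"wy":0,"wz":-0.012},{"tx":0.13,"ty":-0.04,"tz":-0.243,"wx":-0.07,"wy":0,"wz":-0.018},{"tx":0.22,"ty":-0.058,"tz":-0.243,"wx":-0.094,"wy":0.0006,"wz":-0.025},{"tx":0.293,"ty":-0.058,"tz":-0.243,"wx":-0.094,"wy":0.0006,"wz":-0.025},{"tx":0.293,"ty":-0.058,"tz":-0.243,"wx":-0.094,"wy":0.0006,"wz":-0.025},{"tx":0.293,"ty":-0.058,"tz":-0.243,"wx":-0.094,"wy":0.0006,"wz":-0.025}]'
python3 -m inch '[{"tx":0.05,"ty":0,"tz":0.013,"wx":0,"wy":0,"wz":0},{"tx":0.09,"ty":0,"tz":0.024,"wx":0,"wy":0,"wz":0},{"tx":0.115,"ty":0,"tz":0.031,"wx":0,"wy":0,"wz":0},{"tx":0.132,"ty":0,"tz":0.0355,"wx":0,"wy":0,"wz":0},{"tx":0.132,"ty":0,"tz":0.0355,"wx":0,"wy":0,"wz":0}]'
python3 - <<'E'
from ik import *
log(); plan(*jug2tcp([.607,.263,.0635],35,0,15,1))
E
```

```text
t: 17.2
eef_pos: [0.5725, 0.3141, 0.149]
tool_rot: [179.1, 75.1, 124.2]
force: [-0.2, -0.5, -2.4]
gripper_width: 0.146
gripper_force: 59.8
t: 17.82
eef_pos: [0.5724, 0.3138, 0.0812]
tool_rot: [179.3, 75.3, 124.4]
force: [-0.2, -0.5, 4.1]
gripper_width: 0.148
gripper_force: 60.0
17.82 [ 54.6  44.1  98.7 -65.7  89.6  55.5] [0.572 0.314 0.081] [179.3  75.3 124.4]
t [ 0.0205 -0.0016  0.005 ] w [ 0.0003  0.0008 -0.0004] rows 0.2 ...... [ 55.  45.  99. -65.  89.  56.]
```

Run:
```python
from h import *
snap('side','s3',crop=(140,200,280,305),sc=5.5)
```

```text
(no output)
```

View pics/s3.png

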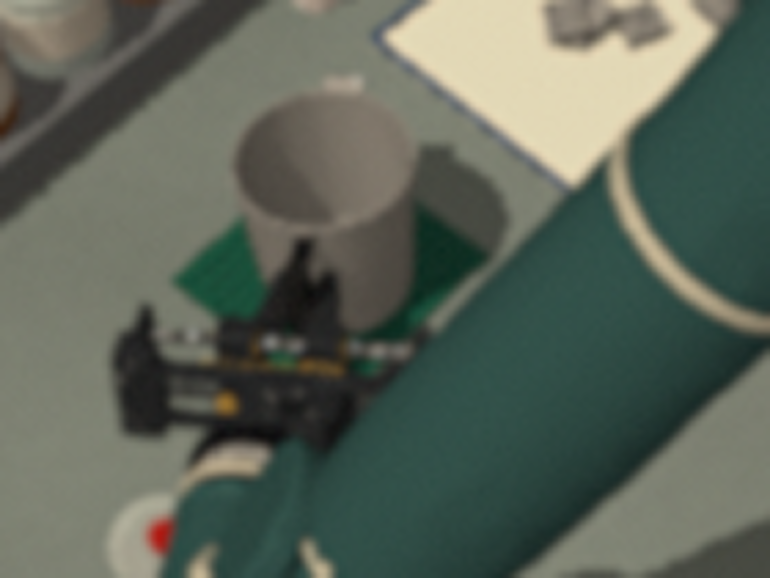

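The jug stands over the middle of the mat, and contact came about 10 mm early, so it has probably pivoted a few degrees in the pads. I'll ease the grip and lower gently so it swings flat.

```bash
for i in 1 2 3; do python3 -m inch '[{"tx":0.0025,"ty":0,"tz":0.0007,"wx":0,"wy":0,"wz":0},{"tx":0.005,"ty":0,"tz":0.0013,"wx":0,"wy":0,"wz":0},{"tx":0.005,"ty":0,"tz":0.0013,"wx":0,"wy":0,"wz":0}]' 0 10 | grep -E "eef|force"; python3 -c "from h import *;print(r.sense()['torque'])"; done
```

```text
eef_pos: [0.5717, 0.3136, 0.0761]
force: [-0.7, 0.5, -0.9]
gripper_force: 9.9
[0.30488439 0.06424342 0.07922959]
eef_pos: [0.5716, 0.3135, 0.0735]
force: [-0.4, 1.0, -0.5]
gripper_force: 10.0
[0.33952309 0.11783286 0.0047333 ]
eef_pos: [0.5717, 0.3137, 0.0715]
force: [-0.9, -0.3, 2.5]
gripper_force: 10.0
[ 0.13927244 -0.03857946 -0.1009126 ]
```

```bash
python3 -m inch '[{"tx":0.0025,"ty":0,"tz":0.0007,"wx":0,"wy":0,"wz":0},{"tx":0.0025,"ty":0,"tz":0.0007,"wx":0,"wy":0,"wz":0}]' 0 5 | grep -E "eef|force"
python3 -m inch '[{"tx":0,"ty":0,"tz":0,"wx":0,"wy":0,"wz":0},{"tx":0,"ty":0,"tz":0,"wx":0,"wy":0,"wz":0},{"tx":0,"ty":0,"tz":0,"wx":0,"wy":0,"wz":0},{"tx":0,"ty":0,"tz":0,"wx":0,"wy":0,"wz":0}]' 0.6 | grep -E "eef|force|width"
python3 -m inch '[{"tx":0,"ty":0,"tz":-0.06,"wx":0,"wy":0,"wz":0},{"tx":0,"ty":0,"tz":-0.14,"wx":0,"wy":0,"wz":0},{"tx":0,"ty":0,"tz":-0.24,"wx":0,"wy":0,"wz":0},{"tx":-0.08,"ty":0,"tz":-0.3,"wx":0,"wy":0,"wz":0},{"tx":-0.2,"ty":0,"tz":-0.35,"wx":0,"wy":0,"wz":0},{"tx":-0.32,"ty":0,"tz":-0.38,"wx":0,"wy":0,"wz":0},{"tx":-0.44,"ty":0,"tz":-0.4,"wx":0,"wy":0,"wz":0},{"tx":-0.5,"ty":0,"tz":-0.4,"wx":0,"wy":0,"wz":0}]'
python3 - <<'E'
from ik import *
log(); D=R.from_euler('xyz',[180,0,90],degrees=True)
for P in ([.5,.2,.42],):
    c=plan(P,D); c=plan([.54,-.01,.36],D,c); c=plan([.54,-.01,.03],D,c)
snap('top','t3'); snap('side','s4')
d=np.load('pics/top0.npz'); c=r.calibration('wrist'); E=R.from_euler('xyz',r.sense()['tool_rot'],degrees=True)
print('cam in tool',E.inv().apply(c['world_from_camera'][:3,3]-r.sense()['eef_pos']).round(3),E.inv().apply(-c['world_from_camera'][:3,2]).round(3))
E
```

```text
eef_pos: [0.5717, 0.3137, 0.0714]
force: [-2.9, 0.3, 5.9]
gripper_force: 5.0
eef_pos: [0.5717, 0.3135, 0.0697]
force: [-0.1, 0.6, -0.1]
gripper_width: 0.585
gripper_force: 0.0
t: 20.75
eef_pos: [0.4976, 0.4192, 0.3679]
tool_rot: [178.3, 74.9, 123.4]
force: [1.1, -0.4, -0.9]
gripper_width: 0.597
gripper_force: 0.0
20.75 [ 64.   28.4  87.3 -62.8 107.8  34.3] [0.498 0.419 0.368] [178.3  74.9 123.4]
t [-0.1966 -0.2472  0.3213] w [0.0646 0.2008 0.0822] rows 7.6 ...... [19. -3. 93. -0. 90. 19.]
t [-0.42  0.08  0.12] w [0. 0. 0.] rows 3.6 ...... [-4. -3. 99. -0. 84. -4.]
t [ 0.   -0.    0.66] w [0. 0. 0.] rows 5.3 ...... [ -4.  13. 118.  -0.  48.  -4.]
cam in tool [ 0.081  0.001 -0.145] [-0.313  0.001  0.95 ]
```

```bash
python3 -m inch '[{"tx":-0.05,"ty":-0.06,"tz":0.08,"wx":0.016,"wy":0.05,"wz":0.02},{"tx":-0.1,"ty":-0.12,"tz":0.16,"wx":0.03,"wy":0.1,"wz":0.04},{"tx":-0.15,"ty":-0.18,"tz":0.24,"wx":0.048,"wy":0.15,"wz":0.06},{"tx":-0.197,"ty":-0.247,"tz":0.321,"wx":0.0646,"wy":0.2008,"wz":0.0822},{"tx":-0.197,"ty":-0.247,"tz":0.321,"wx":0.0646,"wy":0.2008,"wz":0.0822},{"tx":-0.197,"ty":-0.247,"tz":0.321,"wx":0.0646,"wy":0.2008,"wz":0.0822},{"tx":-0.197,"ty":-0.247,"tz":0.321,"wx":0.0646,"wy":0.2008,"wz":0.0822},{"tx":-0.197,"ty":-0.247,"tz":0.321,"wx":0.0646,"wy":0.2008,"wz":0.0822},{"tx":-0.197,"ty":-0.247,"tz":0.321,"wx":0.0646,"wy":0.2008,"wz":0.0822}]'
python3 -m inch '[{"tx":-0.42,"ty":0.2,"tz":0.22,"wx":0,"wy":0,"wz":0},{"tx":-0.42,"ty":0.2,"tz":0.22,"wx":0,"wy":0,"wz":0},{"tx":-0.42,"ty":0.2,"tz":0.22,"wx":0,"wy":0,"wz":0},{"tx":-0.42,"ty":0.2,"tz":0.22,"wx":0,"wy":0,"wz":0},{"tx":-0.42,"ty":0.2,"tz":0.22,"wx":0,"wy":0,"wz":0},{"tx":-0.42,"ty":0.2,"tz":0.22,"wx":0,"wy":0,"wz":0}]' 1
python3 - <<'E'
from ik import *
log(); snap('wrist','w4',crop=(80,0,440,260),sc=2.2)
E
```

```text
t: 21.98
eef_pos: [0.5002, 0.1984, 0.4146]
tool_rot: [-179.6, 0.4, 89.8]
force: [-0.4, 0.9, 0.3]
gripper_width: 0.6
gripper_force: 0.0
t: 22.72
eef_pos: [0.5989, -0.0098, 0.3057]
tool_rot: [-179.6, 0.3, 90.0]
force: [0.2, 0.6, -0.1]
gripper_width: 0.999
gripper_force: 0.0
22.72 [-3.1  5.2 96.4 -0.3 78.7 -3.1] [ 0.599 -0.01   0.306] [-179.6    0.3   90. ]
```

View pics/w4.png

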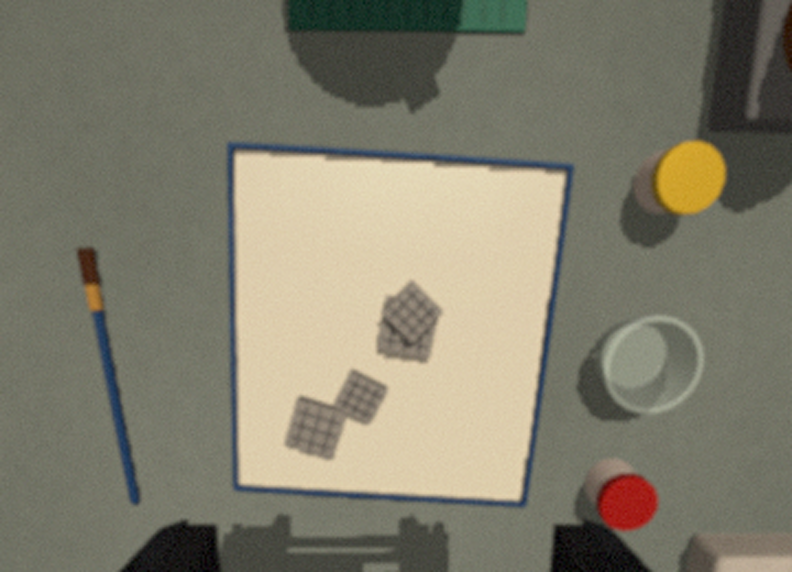

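There are four chucks. Singles sit at (361,397) and (316,428), and a pair is stacked at (410,320) with the upper one turned. I'll measure the sizes numerically.

Run:
```python
from ik import *
C=dict(A=(.016,[(354,370),(387,387),(370,423),(336,407)]),B=(.016,[(300,397),(347,411),(331,459),(286,444)]),T=(.029,[(411,282),(441,312),(411,346),(381,316)]),Bot=(.016,[(378,353),(428,362)]),Botleft=(.016,[(386,297),(378,353)]))
for k,(z,c) in C.items():
    P=np.array([at('w4',80+x/2.2,y/2.2,z)[:2] for x,y in c]); n=len(P)
    L=[np.linalg.norm(P[i]-P[(i+1)%n])*1e3 for i in range(n if n>2 else 1)]
    print(k,np.round(L,1),'C',P.mean(0).round(4), 'ang',np.degrees(np.arctan2(*(P[1]-P[0])[::-1])).round(0))
im=np.load('pics/w4.npz')['im'][120:215,195:290]
cv2.imwrite('pics/w4b.png',cv2.resize(im[:,:,::-1],None,fx=6,fy=6,interpolation=cv2.INTER_CUBIC))
```

```text
A [26.8 30.  27.6 30.7] C [ 0.5817 -0.0441] ang -28.0
B [35.6 39.7 35.4 38.2] C [ 0.5476 -0.068 ] ang -17.0
T [28.5 30.6 29.  30.1] C [0.6161 0.0173] ang -44.0
Bot [36.2] C [ 0.6114 -0.0149] ang -10.0
Botleft [39.6] C [0.5964 0.0078] ang -98.0
```

View pics/w4b.png

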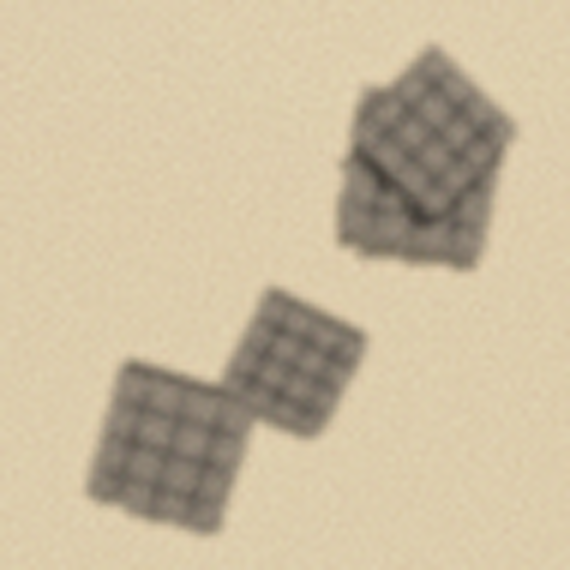

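T (stack top, 0.616,0.017) and A (0.582,−0.044) are the 30 mm chucks; the other two measure 38 mm. That matches the weight (2×77 + 2×122 g). I'll pick T first.

Run:
```python
from ik import *
T=[.6161,.0173]; D=lambda y:R.from_euler('xyz',[180,0,y],degrees=True)
c=plan([*T,.10],D(46)); c=plan([*T,.0195],D(46),c)
```

```text
t [0.055  0.036  0.4133] w [-0.0005  0.0011  0.1224] rows 4.1 ...... [ -1.  16. 107.   0.  58.  43.]
t [ 0.    -0.     0.161] w [0. 0. 0.] rows 1.3 ...... [ -1.  21. 109.   0.  49.  43.]
```

```bash
python3 -m inch '[{"tx":0.02,"ty":0.012,"tz":0.11,"wx":0,"wy":0.001,"wz":0.03},{"tx":0.04,"ty":0.024,"tz":0.22,"wx":0,"wy":0.001,"wz":0.06},{"tx":0.055,"ty":0.036,"tz":0.33,"wx":0,"wy":0.001,"wz":0.09},{"tx":0.055,"ty":0.036,"tz":0.413,"wx":0,"wy":0.001,"wz":0.122},{"tx":0.055,"ty":0.036,"tz":0.413,"wx":0,"wy":0.001,"wz":0.122},{"tx":0.055,"ty":0.036,"tz":0.413,"wx":0,"wy":0.001,"wz":0.122}]' 0.6 20
python3 - <<'E'
from ik import *
log(); D=R.from_euler('xyz',[180,0,46],degrees=True); plan([.6161,.0173,.0195],D); snap('wrist','w5')
for x,y in ((-.015,-.015),(-.015,.015),(.015,.015),(.015,-.015)):
    print(proj('w5',D.apply([x,y,0])+[.6161,.0173,.029]).round(0),end=' ')
E
```

```text
t: 23.52
eef_pos: [0.6181, 0.017, 0.1031]
tool_rot: [179.9, -0.1, 46.3]
force: [0.7, -0.1, 0.8]
gripper_width: 0.602
gripper_force: 0.0
23.52 [ -0.8  15.6 106.4   0.   57.9  42.9] [0.618 0.017 0.103] [ 1.799e+02 -1.000e-01  4.630e+01]
t [-0.0026 -0.0036  0.1672] w [ 0.0002 -0.0003  0.0009] rows 1.3 ...... [ -1.  21. 109.   0.  49.  43.]
[234. 227.] [269. 227.] [270. 193.] [233. 193.]
```

```bash
python3 -m inch '[{"tx":-0.0026,"ty":-0.0036,"tz":0.06,"wx":0,"wy":0,"wz":0.001},{"tx":-0.0026,"ty":-0.0036,"tz":0.12,"wx":0,"wy":0,"wz":0.001},{"tx":-0.0026,"ty":-0.0036,"tz":0.15,"wx":0,"wy":0,"wz":0.001},{"tx":-0.0026,"ty":-0.0036,"tz":0.167,"wx":0,"wy":0,"wz":0.001},{"tx":-0.0026,"ty":-0.0036,"tz":0.167,"wx":0,"wy":0,"wz":0.001}]' 0.6 20 | grep -E "eef|force|width"
python3 -m inch '[{"tx":0,"ty":0,"tz":0,"wx":0,"wy":0,"wz":0},{"tx":0,"ty":0,"tz":0,"wx":0,"wy":0,"wz":0},{"tx":0,"ty":0,"tz":0,"wx":0,"wy":0,"wz":0},{"tx":0,"ty":0,"tz":0,"wx":0,"wy":0,"wz":0},{"tx":0,"ty":0,"tz":0,"wx":0,"wy":0,"wz":0}]' 0 20 | grep -E "eef|force|width"
python3 -m inch '[{"tx":0,"ty":0,"tz":-0.04,"wx":0,"wy":0,"wz":0},{"tx":0,"ty":0,"tz":-0.12,"wx":0,"wy":0,"wz":0},{"tx":0,"ty":0,"tz":-0.2,"wx":0,"wy":0,"wz":0},{"tx":0,"ty":0,"tz":-0.3,"wx":0,"wy":0,"wz":0},{"tx":0,"ty":0,"tz":-0.3,"wx":0,"wy":0,"wz":0}]' | grep -E "eef|force|width"
python3 - <<'E'
from ik import *
log(); snap('wrist','w6'); snap('top','t4')
D=lambda y:R.from_euler('xyz',[180,0,y],degrees=True)
for y in(94.5,4.5):
    c=plan([.545,-.278,.17],D(y)); c=plan([.545,-.278,.064],D(y),c)
E
```

```text
eef_pos: [0.6149, 0.0161, 0.0177]
force: [0.1, -0.8, 0.4]
gripper_width: 0.601
gripper_force: 0.0
eef_pos: [0.6149, 0.0162, 0.0178]
force: [-0.8, -0.4, 5.7]
gripper_width: 0.338
gripper_force: 20.0
eef_pos: [0.6182, 0.016, 0.1737]
force: [0.1, 0.1, -1.3]
gripper_width: 0.338
gripper_force: 20.0
25.45 [ -0.8  11.5 103.4   0.   64.6  43.4] [0.618 0.016 0.174] [179.6  -0.4  45.7]
t [-0.5183  0.3109 -0.0038] w [-0.000e+00 -1.000e-04 -1.356e-01] rows 4.8 ...... [-29.  11. 104.   0.  65. -34.]
t [ 0.    -0.     0.212] w [0. 0. 0.] rows 1.7 ...... [-29.  18. 109.  -0.  54. -34.]
t [-0.5183  0.3109 -0.0038] w [-1.000e-04 -0.000e+00  1.144e-01] rows 4.8 ...... [-29.  11. 104.   0.  65.  56.]
t [ 0.    -0.     0.212] w [0. 0. 0.] rows 1.7 ...... [-29.  18. 109.  -0.  54.  56.]
```

Gripped at 29.7 mm, so it is the middle size. Taking it to the plate.

```bash
python3 -m inch '[{"tx":-0.1,"ty":0.06,"tz":-0.02,"wx":0,"wy":0,"wz":-0.027},{"tx":-0.2,"ty":0.12,"tz":-0.02,"wx":0,"wy":0,"wz":-0.054},{"tx":-0.3,"ty":0.18,"tz":-0.02,"wx":0,"wy":0,"wz":-0.08},{"tx":-0.4,"ty":0.24,"tz":-0.01,"wx":0,"wy":0,"wz":-0.108},{"tx":-0.5183,"ty":0.311,"tz":-0.004,"wx":0,"wy":0,"wz":-0.1356},{"tx":-0.5183,"ty":0.311,"tz":-0.004,"wx":0,"wy":0,"wz":-0.1356},{"tx":-0.5183,"ty":0.311,"tz":-0.004,"wx":0,"wy":0,"wz":-0.1356}]' | grep -E "eef|force|rot"
python3 -m inch '[{"tx":0,"ty":0,"tz":0.08,"wx":0,"wy":0,"wz":0},{"tx":0,"ty":0,"tz":0.16,"wx":0,"wy":0,"wz":0},{"tx":0,"ty":0,"tz":0.2,"wx":0,"wy":0,"wz":0},{"tx":0,"ty":0,"tz":0.208,"wx":0,"wy":0,"wz":0},{"tx":0,"ty":0,"tz":0.208,"wx":0,"wy":0,"wz":0}]' | grep -E "eef|force|width"
```

```text
eef_pos: [0.5435, -0.2777, 0.1671]
tool_rot: [-179.8, -0.2, 94.3]
force: [0.6, 0.7, -0.0]
gripper_force: 20.0
eef_pos: [0.5456, -0.2778, 0.0659]
force: [0.3, -0.6, -0.5]
gripper_width: 0.335
gripper_force: 20.0
```

```bash
for i in 1 2 3; do python3 -m inch '[{"tx":0,"ty":0,"tz":0.0025,"wx":0,"wy":0,"wz":0},{"tx":0,"ty":0,"tz":0.004,"wx":0,"wy":0,"wz":0},{"tx":0,"ty":0,"tz":0.004,"wx":0,"wy":0,"wz":0}]' | grep -E "eef|force: \["; done
```

```text
eef_pos: [0.5449, -0.2782, 0.0637]
force: [0.0, 0.3, -0.7]
eef_pos: [0.5445, -0.2779, 0.0608]
force: [0.2, -0.3, -1.1]
eef_pos: [0.5448, -0.278, 0.0598]
force: [-2.3, 1.3, 5.8]
```

Contact (5.8 N). I'll release, retreat, and look at the tray again from above A in case something has moved.

```bash
python3 -m inch '[{"tx":0,"ty":0,"tz":0,"wx":0,"wy":0,"wz":0},{"tx":0,"ty":0,"tz":0,"wx":0,"wy":0,"wz":0},{"tx":0,"ty":0,"tz":0,"wx":0,"wy":0,"wz":0}]' 0.55 | grep -E "eef|force|width"
python3 -m inch '[{"tx":0,"ty":0,"tz":-0.05,"wx":0,"wy":0,"wz":0},{"tx":0,"ty":0,"tz":-0.15,"wx":0,"wy":0,"wz":0},{"tx":0.1,"ty":0,"tz":-0.25,"wx":0,"wy":0,"wz":0},{"tx":0.2,"ty":0.02,"tz":-0.35,"wx":0,"wy":0,"wz":0},{"tx":0.32,"ty":0.05,"tz":-0.45,"wx":0,"wy":0,"wz":0},{"tx":0.42,"ty":0.08,"tz":-0.48,"wx":0,"wy":0,"wz":-0.012},{"tx":0.52,"ty":0.1,"tz":-0.48,"wx":0,"wy":0,"wz":0.012},{"tx":0.52,"ty":0.1,"tz":-0.48,"wx":0,"wy":0,"wz":0.012},{"tx":0.52,"ty":0.1,"tz":-0.48,"wx":0,"wy":0,"wz":0.012}]' | grep -E "eef|rot"
cat > det.py <<'E'
from ik import *
def det(f,z=.016,box=(.49,.70,-.12,.105)):
    im=np.load('pics/%s.npz'%f)['im']; v=im.astype(int)
    ws=[proj(f,[x,y,.006]) for x,y in((box[0],box[2]),(box[1],box[2]),(box[1],box[3]),(box[0],box[3]))]
    m=np.zeros(im.shape[:2],np.uint8); cv2.fillPoly(m,[np.int32(ws)],1)
    g=((v[:,:,0]-v[:,:,2]<25)&(v.sum(2)<480)).astype(np.uint8)*m
    g=cv2.morphologyEx(g,cv2.MORPH_CLOSE,np.ones((3,3),np.uint8)); g=cv2.morphologyEx(g,cv2.MORPH_OPEN,np.ones((5,5),np.uint8))
    for c in cv2.findContours(g,cv2.RETR_EXTERNAL,cv2.CHAIN_APPROX_NONE)[0]:
        if cv2.contourArea(c)<60: continue
        P=np.array([at(f,*p,z)[:2] for p in c[:,0,:].astype(float)])*1e3
        r_=cv2.minAreaRect(P.astype(np.float32)); print('px',c[:,0].mean(0).round(),'C',np.round(r_[0],1),'size',np.round(r_[1],1),'ang',round(r_[2],1),'area',round(cv2.contourArea(P.astype(np.float32))))
E
python3 - <<'E'
from det import *
log(); snap('wrist','w7'); det('w4'); print(); det('w7')
E
```

```text
eef_pos: [0.5446, -0.2779, 0.0588]
force: [0.1, -0.3, 0.1]
gripper_width: 0.548
gripper_force: 0.0
eef_pos: [0.5743, -0.0146, 0.2988]
tool_rot: [-179.9, 0.0, 90.4]
29.68 [ -3.9   2.5 100.   -0.   77.6  -4.3] [ 0.574 -0.015  0.299] [-179.9    0.    90.4]
px [232. 188.] C [561.1 -56.4] size [76.9 38.5] ang 42.8 area 1586
px [265. 147.] C [614.1   9.6] size [45.9 35.3] ang 78.7 area 1292

px [235. 194.] C [545.3 -67.1] size [35.8 28.9] ang 79.0 area 648
px [257. 180.] C [579.1 -43.4] size [29.  26.6] ang 75.9 area 612
px [278. 153.] C [611.2  -2.1] size [22.6 32.6] ang 82.5 area 613
```

A has not moved. Picking it with a slight offset away from its neighbour.

Run:
```python
from ik import *
D=R.from_euler('xyz',[180,0,62],degrees=True); c=plan([.583,-.0415,.08],D); plan([.583,-.0415,.0055],D,c)
```

```text
t [-0.052   0.0188  0.4368] w [-0.0004  0.0001  0.0785] rows 3.5 ...... [ -7.  14. 111.   0.  55.  21.]
t [ 0.    -0.     0.149] w [0. 0. 0.] rows 1.2 ...... [ -7.  20. 114.   0.  47.  21.]
```

```bash
python3 -m inch '[{"tx":-0.02,"ty":0.01,"tz":0.12,"wx":0,"wy":0,"wz":0.03},{"tx":-0.04,"ty":0.019,"tz":0.24,"wx":0,"wy":0,"wz":0.06},{"tx":-0.052,"ty":0.019,"tz":0.35,"wx":0,"wy":0,"wz":0.0785},{"tx":-0.052,"ty":0.019,"tz":0.437,"wx":0,"wy":0,"wz":0.0785},{"tx":-0.052,"ty":0.019,"tz":0.437,"wx":0,"wy":0,"wz":0.0785},{"tx":-0.052,"ty":0.019,"tz":0.437,"wx":0,"wy":0,"wz":0.0785}]' 0.5 20 | grep -E "eef|rot|width"
python3 - <<'E'
from ik import *
D=R.from_euler('xyz',[180,0,62],degrees=True); plan([.583,-.0415,.0055],D)
E
```

```text
eef_pos: [0.5845, -0.0421, 0.0818]
tool_rot: [-180.0, -0.0, 61.9]
gripper_width: 0.5
t [-0.0004 -0.0031  0.1526] w [-0.0001 -0.     -0.0004] rows 1.2 ...... [ -7.  20. 114.   0.  47.  21.]
```

```bash
python3 -m inch '[{"tx":0,"ty":-0.003,"tz":0.06,"wx":0,"wy":0,"wz":0},{"tx":0,"ty":-0.003,"tz":0.11,"wx":0,"wy":0,"wz":0},{"tx":0,"ty":-0.003,"tz":0.14,"wx":0,"wy":0,"wz":0},{"tx":0,"ty":-0.003,"tz":0.152,"wx":0,"wy":0,"wz":0},{"tx":0,"ty":-0.003,"tz":0.152,"wx":0,"wy":0,"wz":0}]' | grep -E "eef|force|width"
python3 -m inch '[{"tx":0,"ty":0,"tz":0,"wx":0,"wy":0,"wz":0},{"tx":0,"ty":0,"tz":0,"wx":0,"wy":0,"wz":0},{"tx":0,"ty":0,"tz":0,"wx":0,"wy":0,"wz":0},{"tx":0,"ty":0,"tz":0,"wx":0,"wy":0,"wz":0}]' 0 20 | grep -E "eef|force|width"
python3 -m inch '[{"tx":0,"ty":0,"tz":-0.04,"wx":0,"wy":0,"wz":0},{"tx":0,"ty":0,"tz":-0.12,"wx":0,"wy":0,"wz":0},{"tx":0,"ty":0,"tz":-0.22,"wx":0,"wy":0,"wz":0},{"tx":0,"ty":0,"tz":-0.33,"wx":0,"wy":0,"wz":0},{"tx":0,"ty":0,"tz":-0.33,"wx":0,"wy":0,"wz":0}]' | grep -E "eef|force|width"
python3 - <<'E'
from ik import *
log(); snap('wrist','w8'); snap('top','t5')
D=R.from_euler('xyz',[180,0,94.5],degrees=True)
c=plan([.549,-.328,.17],D); c=plan([.549,-.328,.066],D,c)
E
```

```text
eef_pos: [0.583, -0.0402, 0.0054]
force: [-0.1, -0.3, 0.9]
gripper_width: 0.503
gripper_force: 0.0
eef_pos: [0.583, -0.0401, 0.0056]
force: [-0.7, 0.6, 6.0]
gripper_width: 0.338
gripper_force: 20.0
eef_pos: [0.5865, -0.0406, 0.1767]
force: [0.4, -0.6, -1.4]
gripper_width: 0.341
gripper_force: 20.0
32.22 [ -6.4   8.1 107.1   0.   64.3  21.7] [ 0.586 -0.041  0.177] [179.5  -0.2  61.9]
t [-0.5396  0.2114  0.0014] w [ 0.     -0.0001 -0.0905] rows 4.6 ...... [-33.  14. 101.   0.  65. -38.]
t [ 0.    -0.     0.208] w [0. 0. 0.] rows 1.7 ...... [-33.  20. 105.  -0.  55. -38.]
```

```bash
python3 -m inch '[{"tx":-0.1,"ty":0.04,"tz":-0.02,"wx":0,"wy":0,"wz":-0.02},{"tx":-0.2,"ty":0.08,"tz":-0.02,"wx":0,"wy":0,"wz":-0.04},{"tx":-0.3,"ty":0.12,"tz":-0.02,"wx":0,"wy":0,"wz":-0.06},{"tx":-0.42,"ty":0.16,"tz":-0.02,"wx":0,"wy":0,"wz":-0.08},{"tx":-0.5396,"ty":0.211,"tz":-0.02,"wx":0,"wy":0,"wz":-0.0905},{"tx":-0.5396,"ty":0.211,"tz":0,"wx":0,"wy":0,"wz":-0.0905},{"tx":-0.5396,"ty":0.211,"tz":0.001,"wx":0,"wy":0,"wz":-0.0905}]' | grep -E "eef|force|rot"
python3 - <<'E'
from ik import *
a=np.load('pics/top0.npz')['im'].astype(int);b=np.load('pics/t5.npz')['im'].astype(int)
d=np.abs(a-b).sum(2); m=np.zeros(d.shape,np.uint8); cv2.fillPoly(m,[np.int32([proj('top0',[x,y,.06]) for x,y in((.46,-.22),(.62,-.205),(.63,-.385),(.465,-.39))])],1)
g=cv2.morphologyEx(((d>70)*m).astype(np.uint8),cv2.MORPH_OPEN,np.ones((3,3),np.uint8)); n,l,s,c=cv2.connectedComponentsWithStats(g)
for i in range(1,n): print(s[i],at('top0',*c[i],.071).round(3))
print(proj('top0',[.545,-.278,.071]))
E
```

```text
eef_pos: [0.5465, -0.3266, 0.1654]
tool_rot: [-179.6, -0.3, 94.4]
force: [-0.4, -0.5, -1.4]
gripper_force: 20.0
[321 178   4   4  16] [ 0.613 -0.205  0.071]
[ 323  191   43   38 1093] [ 0.525 -0.267  0.071]
[347.37546744 200.6986634 ]
```

Run:
```python
from ik import *
snap('wrist','w9'); im=np.load('pics/w9.npz')['im']
# rectified top view of the plate at z=.071, 1 mm/px
X,Y=np.meshgrid(np.arange(.45,.64,.001),np.arange(-.40,-.2,.001)); M=np.array([[proj('w9',[x,y,.071]) for x,y in zip(a,b)] for a,b in zip(X,Y)],np.float32)
o=cv2.remap(im,M[...,0],M[...,1],cv2.INTER_LINEAR); g=o.mean(2)
print('rows y -.40..-.20 step 10mm; cols x .45..')
for j in range(0,200,10): print(round(-.40+j/1000,2),[int(g[j:j+10,i:i+10].mean()) for i in range(0,190,10)])
```

```text
rows y -.40..-.20 step 10mm; cols x .45..
-0.4 [57, 67, 104, 90, 30, 23, 21, 51, 108, 117, 106, 102, 81, 15, 15, 16, 21, 26, 24]
-0.39 [46, 66, 123, 113, 69, 25, 22, 65, 112, 121, 113, 112, 90, 14, 15, 17, 67, 101, 88]
-0.38 [58, 87, 164, 154, 119, 36, 21, 59, 111, 119, 120, 122, 94, 17, 19, 41, 159, 173, 130]
-0.37 [66, 91, 171, 181, 181, 151, 94, 109, 112, 110, 98, 113, 84, 31, 38, 113, 178, 180, 131]
-0.36 [66, 97, 178, 181, 181, 179, 181, 182, 180, 181, 175, 177, 179, 169, 171, 180, 179, 180, 127]
-0.35 [67, 106, 182, 181, 181, 181, 181, 182, 181, 182, 179, 178, 180, 178, 178, 180, 179, 179, 120]
-0.34 [68, 118, 184, 182, 182, 182, 182, 183, 183, 182, 180, 180, 180, 178, 180, 181, 179, 175, 116]
-0.33 [68, 131, 185, 183, 183, 184, 183, 184, 184, 183, 180, 182, 182, 178, 181, 181, 180, 168, 117]
-0.32 [69, 142, 185, 184, 184, 185, 184, 184, 185, 184, 181, 183, 183, 178, 183, 182, 181, 159, 119]
-0.31 [71, 152, 185, 185, 185, 186, 184, 185, 186, 185, 182, 184, 184, 179, 185, 183, 182, 154, 116]
-0.3 [78, 159, 185, 186, 187, 187, 186, 187, 167, 159, 164, 184, 184, 181, 186, 184, 182
[... 226 characters left out ...]
82, 185, 188, 191, 190, 191, 191, 132, 126, 127, 189, 190, 190, 191, 189, 188, 135, 113]
-0.26 [100, 188, 185, 189, 191, 191, 193, 194, 194, 191, 186, 194, 192, 192, 193, 191, 190, 128, 113]
-0.25 [111, 189, 188, 191, 193, 194, 196, 198, 197, 197, 196, 197, 194, 195, 195, 193, 191, 120, 114]
-0.24 [125, 189, 190, 193, 195, 197, 199, 202, 200, 200, 200, 201, 198, 198, 198, 195, 186, 118, 115]
-0.23 [138, 190, 191, 195, 196, 199, 202, 205, 204, 203, 203, 204, 202, 201, 201, 197, 176, 120, 114]
-0.22 [121, 135, 140, 153, 154, 170, 174, 196, 198, 205, 206, 206, 205, 204, 204, 199, 172, 123, 115]
-0.21 [116, 116, 116, 118, 120, 121, 121, 118, 119, 127, 131, 147, 153, 164, 164, 173, 152, 120, 115]
```

T sits squarely at (0.545,−0.278), clear of the spot for A. Lowering A.

```bash
python3 -m inch '[{"tx":0,"ty":0,"tz":0.08,"wx":0,"wy":0,"wz":0},{"tx":0,"ty":0,"tz":0.15,"wx":0,"wy":0,"wz":0},{"tx":0,"ty":0,"tz":0.19,"wx":0,"wy":0,"wz":0},{"tx":0,"ty":0,"tz":0.2,"wx":0,"wy":0,"wz":0},{"tx":0,"ty":0,"tz":0.2,"wx":0,"wy":0,"wz":0}]' | grep -E "eef|force: \["
for i in 1 2 3; do python3 -m inch '[{"tx":0,"ty":0,"tz":0.0025,"wx":0,"wy":0,"wz":0},{"tx":0,"ty":0,"tz":0.004,"wx":0,"wy":0,"wz":0},{"tx":0,"ty":0,"tz":0.004,"wx":0,"wy":0,"wz":0}]' | grep -E "eef|force: \["; done
```

```text
eef_pos: [0.5492, -0.3276, 0.0697]
force: [0.2, 0.5, -0.3]
eef_pos: [0.5488, -0.3281, 0.0677]
force: [0.5, 0.4, 0.3]
eef_pos: [0.5483, -0.3278, 0.0648]
force: [0.1, -0.7, -0.3]
eef_pos: [0.5484, -0.3278, 0.0629]
force: [-0.9, -0.0, -0.2]
```

```bash
for i in 1 2; do python3 -m inch '[{"tx":0,"ty":0,"tz":0.0015,"wx":0,"wy":0,"wz":0},{"tx":0,"ty":0,"tz":0.003,"wx":0,"wy":0,"wz":0},{"tx":0,"ty":0,"tz":0.003,"wx":0,"wy":0,"wz":0}]' | grep -E "eef|force: \["; done
```

```text
eef_pos: [0.5484, -0.3278, 0.0614]
force: [0.8, 0.6, -0.6]
eef_pos: [0.5487, -0.328, 0.0606]
force: [-0.9, 0.9, 4.4]
```

Contact. I'll release, rise and go to the toggle with the fingers shut, taking another pixel fix on the red ball on the way.

```bash
python3 -m inch '[{"tx":0,"ty":0,"tz":0,"wx":0,"wy":0,"wz":0},{"tx":0,"ty":0,"tz":0,"wx":0,"wy":0,"wz":0},{"tx":0,"ty":0,"tz":0,"wx":0,"wy":0,"wz":0}]' 0.55 | grep -E "eef|force|width"
python3 -m inch '[{"tx":0,"ty":0,"tz":-0.05,"wx":0,"wy":0,"wz":0},{"tx":0,"ty":0,"tz":-0.15,"wx":0,"wy":0,"wz":0},{"tx":0,"ty":0,"tz":-0.26,"wx":0,"wy":0,"wz":0},{"tx":0.05,"ty":-0.1,"tz":-0.34,"wx":0,"wy":0,"wz":0},{"tx":0.05,"ty":-0.2,"tz":-0.34,"wx":0,"wy":0,"wz":0},{"tx":0.05,"ty":-0.2,"tz":-0.34,"wx":0,"wy":0,"wz":0}]' 0 | grep -E "eef|rot"
cat > ball.py <<'E'
from ik import *
def ball(f,z,win=60):
    im=np.load('pics/%s.npz'%f)['im'].astype(int); u,v=proj(f,[.43,-.27,.09]); yy,xx=np.mgrid[:im.shape[0],:im.shape[1]]
    g=(im[...,0]-im[...,1]>60)&(abs(xx-u)<win)&(abs(yy-v)<win)&(im[...,0]-im[...,2]>50)
    if g.sum(): print(f,g.sum(),xx[g].mean().round(1),yy[g].mean().round(1),at(f,xx[g].mean(),yy[g].mean(),z).round(4))
E
python3 - <<'E'
from ball import *
log(); snap('wrist','w10'); ball('w10',.09); ball('top0',.09,15); ball('side0',.09,15)
D=R.from_euler('xyz',[180,0,94.5],degrees=True)
c=plan([.376,-.272,.16],D); c=plan([.376,-.272,.082],D,c); c=plan([.43,-.269,.082],D,c)
E
```

```text
eef_pos: [0.5484, -0.3277, 0.0598]
force: [0.3, 0.2, -0.3]
gripper_width: 0.554
gripper_force: 0.0
eef_pos: [0.4445, -0.3106, 0.2308]
tool_rot: [-179.9, -0.0, 94.4]
36.88 [-3.750e+01  1.100e+00  1.087e+02 -1.000e-01  7.030e+01 -4.190e+01] [ 0.445 -0.311  0.231] [-179.9   -0.    94.4]
w10 120 232.7 144.8 [ 0.42   -0.2689  0.09  ]
top0 9 349.3 241.9 [ 0.4179 -0.2717  0.09  ]
side0 8 329.9 171.1 [ 0.4163 -0.2667  0.09  ]
t [ 0.0882 -0.1338  0.1412] w [-0.0001 -0.     -0.0002] rows 1.7 ...... [-39.  -4. 122.  -0.  63. -43.]
t [ 0.    -0.     0.156] w [0. 0. 0.] rows 1.2 ...... [-39.   1. 126.  -0.  53. -43.]
t [-0.0025  0.1081  0.    ] w [0. 0. 0.] rows 0.9 ...... [-35.   6. 121.   0.  53. -39.]
```

```bash
python3 -m inch '[{"tx":0.06,"ty":-0.1,"tz":0.03,"wx":0,"wy":0,"wz":0},{"tx":0.09,"ty":-0.134,"tz":0.1,"wx":0,"wy":0,"wz":0},{"tx":0.09,"ty":-0.134,"tz":0.2,"wx":0,"wy":0,"wz":0},{"tx":0.09,"ty":-0.134,"tz":0.297,"wx":0,"wy":0,"wz":0},{"tx":0.09,"ty":-0.134,"tz":0.297,"wx":0,"wy":0,"wz":0},{"tx":0.09,"ty":-0.134,"tz":0.297,"wx":0,"wy":0,"wz":0}]' 0 | grep -E "eef|force"
python3 -m inch '[{"tx":0,"ty":0.02,"tz":0,"wx":0,"wy":0,"wz":0},{"tx":0,"ty":0.04,"tz":0,"wx":0,"wy":0,"wz":0},{"tx":0,"ty":0.06,"tz":0,"wx":0,"wy":0,"wz":0},{"tx":0,"ty":0.08,"tz":0,"wx":0,"wy":0,"wz":0},{"tx":0,"ty":0.095,"tz":0,"wx":0,"wy":0,"wz":0},{"tx":0,"ty":0.095,"tz":0,"wx":0,"wy":0,"wz":0}]' | grep -E "eef|force"
```

```text
eef_pos: [0.3779, -0.2719, 0.0829]
force: [0.5, 0.0, 0.7]
gripper_force: 0.0
eef_pos: [0.4246, -0.2672, 0.0814]
force: [-0.9, -0.4, -0.4]
gripper_force: 0.0
```

```bash
for i in 1 2 3 4; do python3 -m inch '[{"tx":0,"ty":0.003,"tz":0,"wx":0,"wy":0,"wz":0},{"tx":0,"ty":0.005,"tz":0,"wx":0,"wy":0,"wz":0},{"tx":0,"ty":0.005,"tz":0,"wx":0,"wy":0,"wz":0}]' | grep -E "eef|force: \["; done
```

```text
eef_pos: [0.4258, -0.267, 0.0814]
force: [-1.3, -0.6, -2.1]
eef_pos: [0.4264, -0.2669, 0.0811]
force: [-8.5, -1.0, 3.0]
eef_pos: [0.4267, -0.2668, 0.081]
force: [-15.3, -3.2, 6.9]
eef_pos: [0.4269, -0.2668, 0.081]
force: [-23.7, -4.4, 11.8]
```

It hit the end stop, so the switch is fully on. Now I back off, rise and check everything.

```bash
python3 -m inch '[{"tx":0,"ty":-0.03,"tz":0,"wx":0,"wy":0,"wz":0},{"tx":0,"ty":-0.07,"tz":-0.01,"wx":0,"wy":0,"wz":0},{"tx":0,"ty":-0.09,"tz":-0.1,"wx":0,"wy":0,"wz":0},{"tx":0,"ty":-0.06,"tz":-0.22,"wx":0,"wy":0,"wz":0},{"tx":0.06,"ty":-0.03,"tz":-0.34,"wx":0,"wy":0,"wz":0},{"tx":0.16,"ty":0.02,"tz":-0.45,"wx":0,"wy":0,"wz":0},{"tx":0.16,"ty":0.05,"tz":-0.5,"wx":0,"wy":0,"wz":0},{"tx":0.16,"ty":0.05,"tz":-0.5,"wx":0,"wy":0,"wz":0}]' | grep -E "eef|force"
python3 - <<'E'
from ball import *
log(); snap('wrist','w11'); snap('top','t6'); snap('side','s6'); ball('w11',.09); ball('top0',.09,15); ball('t6',.09,15)
a=np.load('pics/w11.npz')['im'];b=np.load('pics/t6.npz')['im'][100:290,90:430]; c=np.load('pics/s6.npz')['im'][130:330,130:400]
o=cv2.resize(b,(800,300)) ; q=np.hstack([cv2.resize(a,(400,300)),cv2.resize(c,(400,300))])
cv2.imwrite('pics/final.png',np.vstack([o,q])[:,:,::-1])
E
```

```text
eef_pos: [0.4555, -0.1848, 0.3368]
force: [-0.7, -0.6, -0.8]
gripper_force: 0.0
40.92 [-25.   -8.1 106.3   0.   81.4 -29.7] [ 0.455 -0.185  0.337] [179.6   0.2  94.7]
w11 52 242.6 217.5 [ 0.4471 -0.2658  0.09  ]
top0 9 349.3 241.9 [ 0.4179 -0.2717  0.09  ]
```

View pics/final.png

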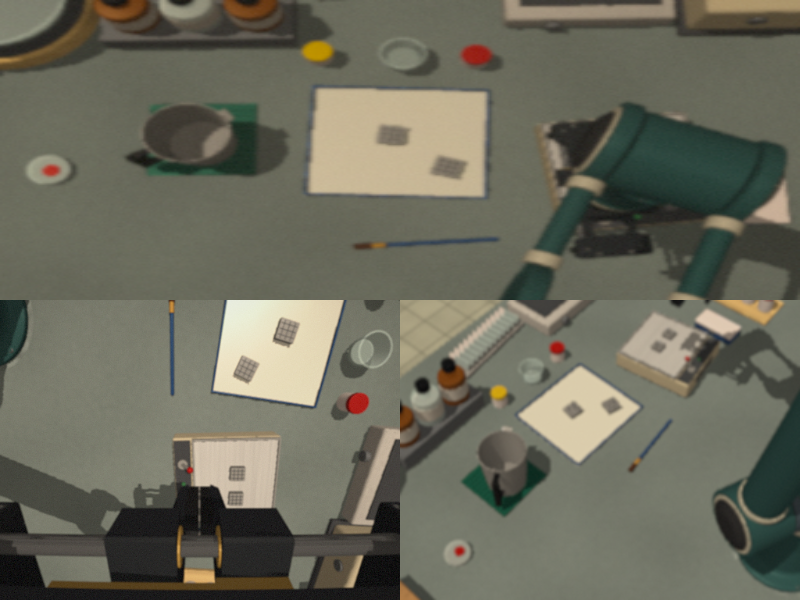

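The composite shows two chucks side by side on the plate, the toggle leaning over to the on side, the two large chucks in the tray, the jug upright on the mat and the bystanders where they were. I'll check the jug's position numerically, then hand in.

Run:
```python
from ik import *
a=at('t6',90+188*340/800,100+133*190/300,.124); print(a)
if abs(a[0]-.607)<.02 and abs(a[1]-.263)<.02: print(r.hand_in())
```

```text
[0.5982637  0.25954579 0.124     ]
the job is handed in; nothing more can be done
None
```

The job is handed in: the jug hefted empty and stands upright on the mat, both 30 mm chucks lie flat on the cold plate, the two 38 mm chucks are still in the tray, and the cold plate is switched on; no verdict came back.

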